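# Turn a chocolate mould over into the decorating stand and lock it

### The arm

A 7-joint arm with a two-finger parallel gripper is mounted at the origin on the work surface. World frame = base frame: x ahead of the robot, y to its left, z up, the work surface at z = 0. Lengths are in m, angles in rad, forces in N, time in s.
With the tool pointing down it reaches from about 0.425 to 0.925 m from the base axis. Payload 6.8 kg.
Tool frame: the origin (TCP) lies midway between the tips of the shut fingers; the grasp point (between the pads) lies 19 mm behind it (r.grip_depth is the distance from the TCP to the grasp point, in m); z points along the fingers, y is the line along which they close (so a half turn about z gives the same grasp; the last joint's range is limited). The gripper opens to 85 mm and grips with 20 to 120 N. Pads are 22 mm wide; open, the fingers measure 114 mm over their backs; the gripper's body (76 mm by 85 mm) begins 54 mm behind the grasp point. The pads swing forward as they close: fully open they stand 13 mm farther back than shut.
Start: joints at [-1.407, 0.477, 0.022, 1.555, -0.011, 1.109, -0.083], TCP at [0.181, 0.65, 0.231] pointing down, gripper open.
Joint ranges: [-2.96, 2.96], [-0.34, 2.1], [-1.41, 1.46], [0.24, 2.44], [-1.37, 4.51], [0.17, 1.92], [-2.96, 2.96]. Speed limits (rad/s): [2.39, 2.39, 3.14, 3.14, 3.14, 3.14, 3.14].

### API

Orientations are given as a rotation vector (axis times angle).
In Python, from bench import telemetry, grab_frame, calibration, order, silhouettes, r gives the robot as it stands.
- The arm moves only by the tool apply_moves, never from a script. Its argument "moves" is a list of rows, each a list of 7 numbers: the turn, a rotation vector about the tool's x, y, z scaled (see below), then the shift along the tool's x, y, z scaled (see below), then the opening, from -1 (shut) to 1 (fully open). A call has exactly 8 rows; each row shifts and turns the commanded pose from where the row before left it, along the tool's axes as they then stand; what a row does not reach is not made up. The controller multiplies each number of a shift by 1000 mm and each number of a turn by 6 degrees. A row lasts 1/12 s, in which the tool goes at most 41.7 mm and 7.16 degrees, less where a joint would pass 70% of its speed; a pose out of reach is approached as far as the arm can. A call with a number of a shift or a turn outside -1 to 1 is refused whole. A call with a gripper value outside its range is refused whole. The fingers move at their own pace and stop on an object; "grip_force" is the grip in N (left out, the last holds). Time passes only in rows, so rows that do not move let the fingers close, or fill a call up. It gives the time, the measured TCP pose, the force, the opening and the grip force at its end, in the units of the state.
- telemetry.get_obs(): the state, without advancing time (a new reading comes with each control period).
- grab_frame(name): name is "scene" or "top" or "wrist"; returns the picture (420x560x3 uint8, blue, green, red); there is no depth.
- calibration(name): a dict with "fx", "fy", "cx", "cy" (pixels), "world_from_camera" (4x4, takes a point from camera to world coordinates); the wrist camera has in their place "mount" (4x4, takes a point from camera to tool coordinates, whose origin is the TCP and whose axes are the flange's). Camera axes: x right, y down, z forward; pixel columns grow to the right and rows downward; lengths in m; the calibration is good to about 2 mm. The wrist camera is an equidistant fisheye: a pixel r from the principal point sees the ray r / f radians off the axis. A picture is of the moment at which its call begins: read the wrist's pose just before it. calibration takes no time and is no camera call.
- order.hand_in(): hands the job in; it is judged then, once.
Trained networks look in the newest picture that a camera, given by its name, has taken for a name from the list of things; names that differ only in an ending like _2 or _b are one class to them, and where a whole thing is asked for, a point or a joint stands for the part that bears it (a point fixed in the world has none). Each returns a list of dicts, best first, with "p" (0 to 1); they miss things now and then, are a little off and sometimes report something else, mostly with a low value. They report only what shows in the picture. A call takes as long as a camera call. They do not tell look-alikes from the thing itself.
- silhouettes(thing, camera): "mask" (420x560 bool, what is visible of it) and "extent" ([centre column, centre row, width, height] in pixels, round what is visible of it).
The state is a dict: "clock": time; "joints": joint angles; "qvel": joint speeds; "tau": joint torques, N m; "tcp_pos": TCP position; "orientation": TCP orientation; "contact_force": force on the tool from outside, world axes, zero at the start; "moment": the same for the moment, N m; "grip_width": finger opening in m; "gripper_force": force on a finger pad.
Only numpy, scipy, OpenCV 4.12 (cv2) and the standard library are available. Lean on these libraries where they do the work, as an engineer would, in place of code of your own. Each camera call takes 0.05 s, during which the arm holds its last target. There are 200 camera calls.

### The job

The ice-blue chocolate mould is draining on the sloping wire rack with its dark cavities facing down. Turn it over and seat it fully home in the pocket of the grey sloping decorating stand, cavities facing up and outwards, then swing the red locking lever shut over it. Leave everything else on the table where it is.

Things in the scene. Friction and masses are not known exactly. Their poses are not given: they have to be found in the camera images.
- mould: Ice-blue rigid mould, a flat plate 130 x 70 x 16 mm, 160 g. Origin at its centre; x along its length, y along its width, z out of the face with eight dark brown cavities (the other face is plain). Either end may go down. It starts leaning on the rack, plain face up, its length running down the slope; its upper 45 mm overhang the rods, free above and below.
- mould_face (a point): Centre of the mould's cavity face, 8 mm from its centre along its z.
- rack: Steel wire draining rack on a dark pan 130 x 130 mm, fixed. Origin on the table under its middle. Its rods slope at 63 degrees from the horizontal, falling towards its own +x (roughly away from the robot) to a sill under the mould's lower end. The mould on it has its centre 105 mm above the table, up to 20 mm off the middle along y.
- bed: Aluminium sloping bed on the grey stand (base 130 x 110 mm), fixed. Origin: centre of a fully seated mould, 105 mm above the table; x down the slope (63 degrees from the horizontal, roughly away from the robot), y left across it, z out of it, up and away from the robot. Back plate: face at z = -8 mm, from x = -20 to 65 mm, so a seated mould's upper 45 mm overhang it.
- pocket (a point): Middle of the pocket floor on which the mould's lower end stands: x = 65 mm in the bed's frame. The mould slides in from above along the bed's x. Side walls 76 mm apart from x = 5 mm down, flared guides above them up to x = -17 mm; a front lip over x = 45 to 75 mm, its inner face at z = 12, outer at z = 17 mm.
- lever (a joint): Red locking lever, turning about the bed's z at lever_pivot, left of the pocket. 0: shut, its stop (lying across the seated mould's face, 4 mm off it, pointing 45 degrees up the slope and to the right). 1.57: open (pointing 45 degrees up the slope and to the left, clear of the mould). It stays where it is left; about 2 N at the knob moves it.
- lever_pivot (a point): The lever's pivot, on the underside of the lever: at (22, 58, 12) mm in the bed's frame. The knob is 60 mm from it.
- lever_knob (a point): Middle of the lever's red knob, a round pin 12 mm in diameter and 30 mm long that stands out from the lever along the bed's z, from 18 to 48 mm in the bed's frame; this point is at z = 33 mm. When shut it is at x = -20, y = 16 mm in the bed's frame.
- red_bottle: Red colour bottle, 36 mm across, 95 mm high, a bystander that may stand between rack and stand; origin under its centre.
- gold_bottle: Yellow colour bottle, 36 mm across, 95 mm high, a bystander; origin under its centre.
- scraper: Bench scraper with steel blade and black handle, 95 x 125 x 20 mm, a bystander; origin under its middle.
- tin: Tin with yellow lid, 72 mm across, 110 mm high, a bystander; origin under its centre.
- bowl: Steel bowl, 120 mm across, 60 mm high, a bystander; origin under its centre.
- palette_knife: Palette knife with wooden handle lying on the table, 280 mm long, a bystander; origin under its middle.
- tablet_box: Flat white box, 80 x 120 x 22 mm, a bystander; origin under its centre.
Mind the look-alikes: they are no part of the job. Leave any green look-alike of the part that bears bed alone. What is shaped like the mould but turquoise is not meant.

How it is judged:
On the way:
1. the mould is fully home in the stand's pocket, cavities outwards, with the lever still open (distance between mould and bed below 0.007 m and angle between the z axis of mould and the z axis of bed, either way round below 0.12 rad and angle between the x axis of mould and the x axis of bed, either way round below 0.12 rad and z of mould_face in the frame of bed above 0.003 m and value of joint lever above 0.7 rad), for 0.2 s.
At the end, for the whole second after the job is handed in: The mould rests in the stand's pocket with its centre within 7 mm of the seated place, its faces and length within 0.12 rad of the bed's, cavities outwards; the lever is within 0.12 rad of shut; the mould is released and at rest (distance between mould and bed below 0.007 m and angle between the z axis of mould and the z axis of bed, either way round below 0.12 rad and angle between the x axis of mould and the x axis of bed, either way round below 0.12 rad and z of mould_face in the frame of bed above 0.003 m and value of joint lever below 0.12 rad and linear speed of mould below 0.02 m/s and contact force between the fingers and mould below 0.1 N); the robot touches nothing.
It fails at once if a bystander is moved by more than 30 mm (distance of any of red_bottle, gold_bottle, scraper, tin, bowl, palette_knife, tablet_box from where it was at the start of the episode above 0.03 m).
It also fails if it takes over 58 s, if anything falls off the work surface, if the arm or the gripper's body presses on something with over 40 N, if the wrist force passes 120 N, or if a joint passes its speed limit or range.

## Working session

There is one attempt and no reset: what is moved stays moved. The work goes in short steps, Python scripts to look and compute and a tool call to move; the robot and the scene stay as the last step left them, time stands still between calls to the robot, and variables do not carry over. Pictures are saved under pics/ and viewed, at most 12 in all, crops included, and the job is handed in when it is done.

Besides the shell and the picture viewer there is one more tool, called after ">>>" by a JSON object that holds its "op" and its "data", one argument or row to a line. apply_moves: Moves the arm, as the interface text tells. Its arguments: {"type":"object","properties":{"moves":{"type":"array"},"grip_force":{"type":"number"}},"required":["moves"]}

```bash
mkdir -p pics; ls; python3 - <<'E'
from bench import telemetry, grab_frame, calibration, silhouettes, r
import cv2,numpy as np
o=telemetry.get_obs(); print({k:np.round(v,3).tolist() for k,v in o.items()})
a=grab_frame("scene");b=grab_frame("top")
cv2.imwrite("pics/s0.png",a);cv2.imwrite("pics/t0.png",b)
for c in("scene","top"):
  k=calibration(c);print(c,k["fx"],k["fy"],k["cx"],k["cy"],np.round(k["world_from_camera"],3).tolist())
  for n in["mould","bed","lever","rack"]:
    print(n,[(round(d["p"],2),np.round(d["extent"]).tolist()) for d in silhouettes(n,c)])
w=calibration("wrist");print({k:np.round(v,4).tolist() for k,v in w.items()})
print(r.grip_depth)
E
```

```text
pics
{'clock': 0.0, 'joints': [-1.407, 0.478, 0.022, 1.556, -0.011, 1.109, -0.083], 'qvel': [-0.0, -0.001, -0.001, -0.0, 0.001, -0.001, -0.001], 'tau': [-0.0, -59.642, 1.608, -28.12, 0.012, 0.009, 0.0], 'tcp_pos': [0.181, 0.65, 0.23], 'orientation': [-0.426, -3.113, 0.003], 'contact_force': [0.805, 0.01, -0.052], 'moment': [0.017, -0.016, -0.023], 'gripper_force': 0.0, 'grip_width': 0.085}
scene 432.9870100010238 432.9870100010238 281.90601842283553 214.00500397839957 [[-0.772, 0.543, -0.331, 0.876], [0.636, 0.653, -0.412, 0.359], [-0.007, -0.528, -0.849, 0.997], [0.0, 0.0, 0.0, 1.0]]
mould [(0.81, [240.0, 181.0, 36.0, 49.0]), (0.77, [316.0, 188.0, 50.0, 46.0]), (0.72, [355.0, 285.0, 67.0, 61.0]), (0.48, [231.0, 286.0, 16.0, 24.0])]
bed [(0.76, [354.0, 287.0, 67.0, 62.0]), (0.61, [439.0, 255.0, 58.0, 56.0])]
lever [(0.69, [372.0, 308.0, 30.0, 8.0]), (0.48, [450.0, 261.0, 15.0, 31.0]), (0.27, [355.0, 287.0, 69.0, 59.0])]
rack [(0.63, [238.0, 183.0, 34.0, 52.0]), (0.59, [238.0, 194.0, 57.0, 72.0])]
top 443.8776473537985 443.8776473537985 277.509109915902 211.62780962054043 [[-0.013, -0.997, 0.082, 0.44], [-1.0, 0.014, 0.013, -0.092], [-0.014, -0.082, -0.997, 1.362], [0.0, 0.0, 0.0, 1.0]]
mould [(0.76, [329.0, 207.0, 29.0, 21.0]), (0.65, [298.0, 275.0, 28.0, 48.0])]
bed [(0.96, [170.0, 296.0, 57.0, 36.0]), (0.68, [191.0, 220.0, 56.0, 25.0])]
lever [(0.59, [157.0, 296.0, 15.0, 16.0])]
rack [(0.85, [331.0, 210.0, 46.0, 42.0])]
{'fx': 325.1923, 'fy': 325.1923, 'cx': 274.554, 'cy': 208.8913, 'mount': [[0.0001, -0.953, -0.303, 0.0778], [1.0, 0.0001, 0.0, -0.0004], [0.0, -0.303, 0.953, -0.1428], [0.0, 0.0, 0.0, 1.0]]}
0.0187
```

View pics/s0.png

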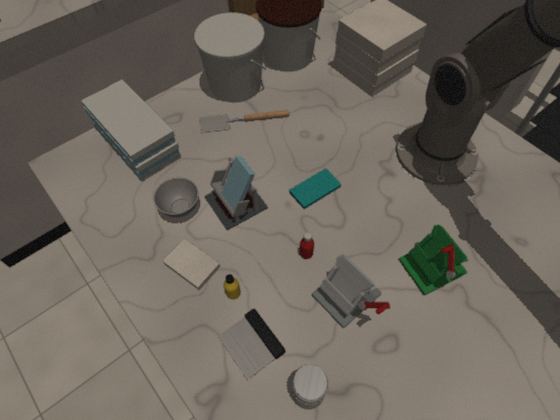

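View pics/t0.png

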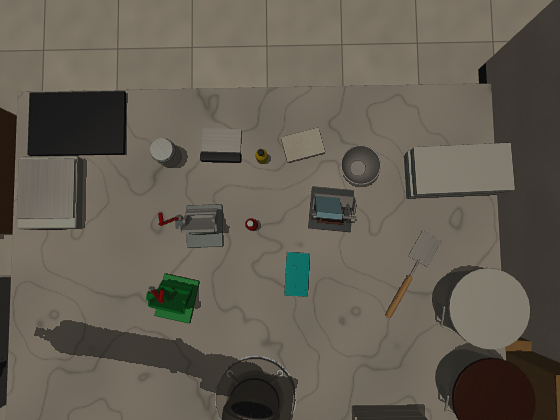

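Choice: candidates for the mould are the ice-blue plate on the rack (top 329,207; scene 238,183) and the turquoise plate lying flat (top 298,275; scene 316,188). I choose the plate on the rack. Candidates for the bed are the grey stand (top 205,225) and the green one (top 176,297). I choose the grey.

```bash
cat > h.py <<'E'
import numpy as np, cv2, sys
from scipy.spatial.transform import Rotation as Ro
from bench import telemetry, grab_frame, calibration, silhouettes, r
def pose():
    o=telemetry.get_obs(); return np.array(o["tcp_pos"]),Ro.from_rotvec(o["orientation"]),o
def axes(x,z):   # tool rotation from x hint, z axis
    z=np.array(z,float);z/=np.linalg.norm(z);y=np.cross(z,x);y/=np.linalg.norm(y)
    return Ro.from_matrix(np.c_[np.cross(y,z),y,z])
def plan(P,R,p,q,n,g=1,via=None):
    """rows from pose (P,R) to (p,q) in n rows; via = explicit total rotvec in tool frame"""
    rv=(R.inv()*q).as_rotvec() if via is None else np.array(via)
    out=[];Pc=P.copy();Rc=R
    for i in range(n):
        d=Rc.inv().apply((np.array(p)-P)/n); out.append(np.r_[np.degrees(rv)/n/6,d,g])
        Pc=Pc+Rc.apply(d);Rc=Rc*Ro.from_rotvec(rv/n)
    out=np.round(out,4)
    if np.abs(out[:,:3]).max()*6>7.16 or np.linalg.norm(out[:,3:6],axis=1).max()>.0417: print("TOO FAST",np.abs(out[:,:3]).max()*6,np.linalg.norm(out[:,3:6],axis=1).max())
    for i in range(0,n,8): print("["+",".join("["+",".join("%g"%v for v in np.round(w,3))+"]" for w in out[i:i+8])+"]")
    return Pc,Rc
def shot(name,cam="wrist"):
    P,R,o=pose();im=grab_frame(cam);cv2.imwrite("pics/%s.png"%name,im)
    np.savez("pics/%s.npz"%name,P=P,R=R.as_matrix());return im
E
python3 - <<'E'
from h import *
print([a for a in dir(r) if a[0]!="_"])
P,R,o=pose()
q=axes([1,0,0],[0,0,-1]); print((R.inv()*q).as_rotvec())
P,R=plan(P,R,[.572,.135,.30],q,24)
E
```

```text
['Unreachable', 'grip_depth']
[-7.78970076e-05  2.30193105e-05  2.86977760e+00]
[[-0,0,1.142,-0.021,-0.016,-0.003,1],[-0,0,1.142,-0.023,-0.014,-0.003,1],[-0,0,1.142,-0.025,-0.011,-0.003,1],[-0,0,1.142,-0.026,-0.008,-0.003,1],[-0,0,1.142,-0.026,-0.005,-0.003,1],[-0,0,1.142,-0.027,-0.001,-0.003,1],[-0,0,1.142,-0.027,0.002,-0.003,1],[-0,0,1.142,-0.026,0.005,-0.003,1]]
[[-0,0,1.142,-0.026,0.008,-0.003,1],[-0,0,1.142,-0.024,0.011,-0.003,1],[-0,0,1.142,-0.023,0.014,-0.003,1],[-0,0,1.142,-0.021,0.017,-0.003,1],[-0,0,1.142,-0.019,0.019,-0.003,1],[-0,0,1.142,-0.017,0.021,-0.003,1],[-0,0,1.142,-0.014,0.023,-0.003,1],[-0,0,1.142,-0.011,0.024,-0.003,1]]
[[-0,0,1.142,-0.008,0.026,-0.003,1],[-0,0,1.142,-0.005,0.026,-0.003,1],[-0,0,1.142,-0.002,0.027,-0.003,1],[-0,0,1.142,0.001,0.027,-0.003,1],[-0,0,1.142,0.005,0.027,-0.003,1],[-0,0,1.142,0.008,0.026,-0.003,1],[-0,0,1.142,0.011,0.025,-0.003,1],[-0,0,1.142,0.014,0.023,-0.003,1]]
```

```bash
sed -i 's/\*6>7.16/>1/' h.py; python3 - <<'E'
from h import *
P,R,o=pose()
q=axes([1,0,0],[0,0,-1])
P,R=plan(P,R,[.572,.135,.30],q,32)
E
```

```text
[[-0,0,0.856,-0.016,-0.012,-0.002,1],[-0,0,0.856,-0.017,-0.011,-0.002,1],[-0,0,0.856,-0.018,-0.009,-0.002,1],[-0,0,0.856,-0.019,-0.008,-0.002,1],[-0,0,0.856,-0.019,-0.006,-0.002,1],[-0,0,0.856,-0.02,-0.004,-0.002,1],[-0,0,0.856,-0.02,-0.002,-0.002,1],[-0,0,0.856,-0.02,-0,-0.002,1]]
[[-0,0,0.856,-0.02,0.001,-0.002,1],[-0,0,0.856,-0.02,0.003,-0.002,1],[-0,0,0.856,-0.02,0.005,-0.002,1],[-0,0,0.856,-0.019,0.007,-0.002,1],[-0,0,0.856,-0.018,0.008,-0.002,1],[-0,0,0.856,-0.018,0.01,-0.002,1],[-0,0,0.856,-0.017,0.012,-0.002,1],[-0,0,0.856,-0.016,0.013,-0.002,1]]
[[-0,0,0.856,-0.014,0.014,-0.002,1],[-0,0,0.856,-0.013,0.016,-0.002,1],[-0,0,0.856,-0.012,0.017,-0.002,1],[-0,0,0.856,-0.01,0.018,-0.002,1],[-0,0,0.856,-0.008,0.018,-0.002,1],[-0,0,0.856,-0.007,0.019,-0.002,1],[-0,0,0.856,-0.005,0.02,-0.002,1],[-0,0,0.856,-0.003,0.02,-0.002,1]]
[[-0,0,0.856,-0.001,0.02,-0.002,1],[-0,0,0.856,0,0.02,-0.002,1],[-0,0,0.856,0.002,0.02,-0.002,1],[-0,0,0.856,0.004,0.02,-0.002,1],[-0,0,0.856,0.006,0.019,-0.002,1],[-0,0,0.856,0.008,0.019,-0.002,1],[-0,0,0.856,0.009,0.018,-0.002,1],[-0,0,0.856,0.011,0.017,-0.002,1]]
```

>>> {"op": "apply_moves", "data": {
  "moves": [
    [0,0,0.856,-0.016,-0.012,-0.002,1],
    [0,0,0.856,-0.017,-0.011,-0.002,1],
    [0,0,0.856,-0.018,-0.009,-0.002,1],
    [0,0,0.856,-0.019,-0.008,-0.002,1],
    [0,0,0.856,-0.019,-0.006,-0.002,1],
    [0,0,0.856,-0.02,-0.004,-0.002,1],
    [0,0,0.856,-0.02,-0.002,-0.002,1],
    [0,0,0.856,-0.02,0,-0.002,1]
  ]
}}

```text
clock: 1.17
tcp_pos: [0.2794, 0.5209, 0.2475]
orientation: [-1.497, -2.762, -0.0]
contact_force: [0.1, 0.2, 0.3]
grip_width: 0.0855
gripper_force: 0.0
```

>>> {"op": "apply_moves", "data": {
  "moves": [
    [0,0,0.856,-0.02,0.001,-0.002,1],
    [0,0,0.856,-0.02,0.003,-0.002,1],
    [0,0,0.856,-0.02,0.005,-0.002,1],
    [0,0,0.856,-0.019,0.007,-0.002,1],
    [0,0,0.856,-0.018,0.008,-0.002,1],
    [0,0,0.856,-0.018,0.01,-0.002,1],
    [0,0,0.856,-0.017,0.012,-0.002,1],
    [0,0,0.856,-0.016,0.013,-0.002,1]
  ]
}}

```text
clock: 1.83
tcp_pos: [0.3774, 0.3909, 0.2636]
orientation: [-2.371, -2.061, -0.001]
contact_force: [0.5, 0.6, 0.7]
grip_width: 0.0854
gripper_force: 0.0
```

>>> {"op": "apply_moves", "data": {
  "moves": [
    [0,0,0.856,-0.014,0.014,-0.002,1],
    [0,0,0.856,-0.013,0.016,-0.002,1],
    [0,0,0.856,-0.012,0.017,-0.002,1],
    [0,0,0.856,-0.01,0.018,-0.002,1],
    [0,0,0.856,-0.008,0.018,-0.002,1],
    [0,0,0.856,-0.007,0.019,-0.002,1],
    [0,0,0.856,-0.005,0.02,-0.002,1],
    [0,0,0.856,-0.003,0.02,-0.002,1]
  ]
}}

```text
clock: 2.5
tcp_pos: [0.476, 0.2616, 0.2796]
orientation: [-2.943, -1.098, -0.001]
contact_force: [-0.5, -0.2, -0.0]
grip_width: 0.0853
gripper_force: 0.0
```

>>> {"op": "apply_moves", "data": {
  "moves": [
    [0,0,0.856,-0.001,0.02,-0.002,1],
    [0,0,0.856,0,0.02,-0.002,1],
    [0,0,0.856,0.002,0.02,-0.002,1],
    [0,0,0.856,0.004,0.02,-0.002,1],
    [0,0,0.856,0.006,0.019,-0.002,1],
    [0,0,0.856,0.008,0.019,-0.002,1],
    [0,0,0.856,0.009,0.018,-0.002,1],
    [0,0,0.856,0.011,0.017,-0.002,1]
  ]
}}

```text
clock: 3.17
tcp_pos: [0.5741, 0.1336, 0.2956]
orientation: [-3.141, 0.004, -0.0]
contact_force: [-0.1, 0.7, 1.3]
grip_width: 0.0854
gripper_force: 0.0
```

```bash
python3 - <<'E'
from h import *
P,R,o=pose();print(P,R.as_matrix().round(3).tolist(),o["joints"],o["clock"])
im=shot("w1")
for n in["bed","lever","mould"]:print(n,[(round(d["p"],2),np.round(d["extent"]).tolist()) for d in silhouettes(n,"wrist")])
E
```

```text
[0.57413207 0.1336119  0.29558595] [[1.0, -0.003, 0.0], [-0.003, -1.0, 0.0], [0.0, -0.0, -1.0]] [-0.940369    0.34790501  0.79231673  1.7283934  -0.26652796  1.17644319
 -1.64814078] 3.1667
bed [(0.92, [211.0, 344.0, 68.0, 52.0]), (0.72, [233.0, 221.0, 154.0, 79.0])]
lever [(0.96, [187.0, 228.0, 62.0, 50.0]), (0.17, [373.0, 217.0, 39.0, 42.0])]
mould [(0.59, [434.0, 289.0, 49.0, 68.0]), (0.57, [532.0, 202.0, 55.0, 76.0])]
```

View pics/w1.png

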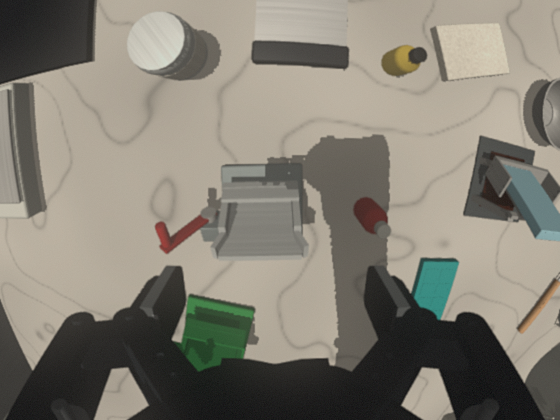

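The grey stand is around (260,212), the red lever's knob is near (163,238) and its pivot near (208,213). The ice-blue mould on the rack is at (530,200). Next is a close crop of the stand.

```bash
python3 - <<'E'
import cv2
im=cv2.imread("pics/w1.png")[150:270,145:320]
im=cv2.convertScaleAbs(im,alpha=1.5)
im=cv2.resize(im,None,fx=4.5,fy=4.5,interpolation=cv2.INTER_CUBIC)
for i in range(0,175,25): cv2.putText(im,str(145+i),(int(i*4.5),12),0,.4,(0,0,255))
for i in range(0,120,20): cv2.putText(im,str(150+i),(0,int(i*4.5)+12),0,.4,(0,0,255))
cv2.imwrite("pics/w1c.png",im)
E
```

```text
(no output)
```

View pics/w1c.png

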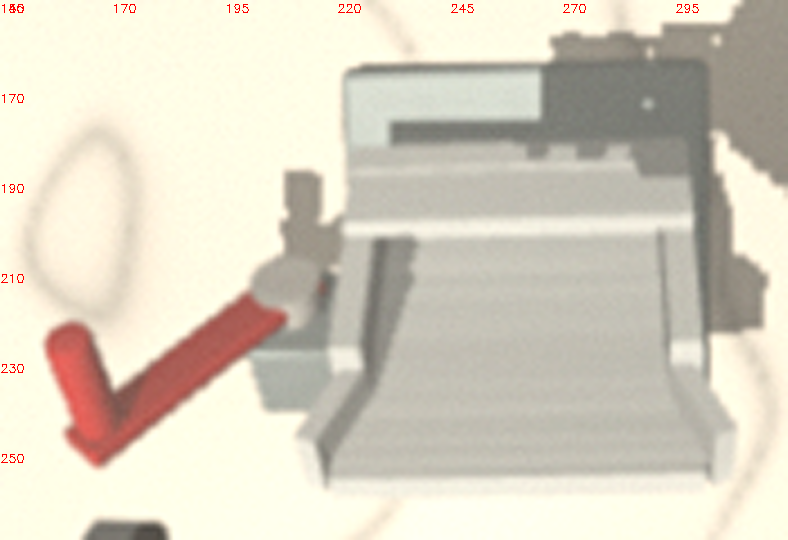

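The stand's mouth, lip and lever show clearly. The lip and wall inner corners are at crop (374,237) and (660,230), the plate's top edge at v=475, and the knob tip near (69,340). Next I move towards the rack with a mid-way view.

>>> {"op": "apply_moves", "data": {
  "moves": [
    [0,0,0,0.002,0.022,0,1],
    [0,0,0,0.002,0.022,0,1],
    [0,0,0,0.002,0.022,0,1],
    [0,0,0,0.002,0.022,0,1],
    [0,0,0,0.002,0.022,0,1],
    [0,0,0,0.002,0.022,0,1],
    [0,0,0,0.002,0.022,0,1],
    [0,0,0,0,0,0,1]
  ]
}}

```text
clock: 4.03
tcp_pos: [0.5873, -0.0237, 0.2957]
orientation: [3.14, -0.003, 0.001]
contact_force: [-0.2, -1.1, 0.8]
grip_width: 0.0855
gripper_force: 0.0
```

```bash
python3 - <<'E'
from h import *
shot("w2");P,R,o=pose();print(P)
E
```

```text
[ 0.58741933 -0.02115052  0.29544708]
```

>>> {"op": "apply_moves", "data": {
  "moves": [
    [0,0,0,0.002,0.025,0,1],
    [0,0,0,0.002,0.025,0,1],
    [0,0,0,0.002,0.025,0,1],
    [0,0,0,0.002,0.025,0,1],
    [0,0,0,0.002,0.025,0,1],
    [0,0,0,0.002,0.025,0,1],
    [0,0,0,0.002,0.025,0,1],
    [0,0,0,0,0,0,1]
  ]
}}

```text
clock: 4.75
tcp_pos: [0.6014, -0.1982, 0.2955]
orientation: [3.139, -0.003, 0.0]
contact_force: [-0.9, -0.0, -0.3]
grip_width: 0.0853
gripper_force: 0.0
```

```bash
python3 - <<'E'
from h import *
P,R,o=pose();print(P,o["joints"])
a=cv2.imread("pics/w2.png");b=shot("w3")
def crop(im,y0,y1,x0,x1,f):
    im=cv2.convertScaleAbs(im[y0:y1,x0:x1],alpha=1.5);im=cv2.resize(im,None,fx=f,fy=f,interpolation=cv2.INTER_CUBIC)
    for i in range(0,x1-x0,20): cv2.putText(im,str(x0+i),(int(i*f),12),0,.4,(0,0,255))
    for i in range(0,y1-y0,20): cv2.putText(im,str(y0+i),(0,int(i*f)+12),0,.4,(0,0,255))
    return im
for n,i in(("w2",a),("w3",b)):
  pass
print([(round(d["p"],2),np.round(d["extent"]).tolist()) for d in silhouettes("mould","wrist")])
c=cv2.hconcat([a[:,0:560],b[:,0:560]]);cv2.imwrite("pics/w23.png",cv2.resize(cv2.convertScaleAbs(c,alpha=1.4),(800,300),interpolation=cv2.INTER_AREA))
E
```

```text
[ 0.60143026 -0.19824071  0.2954564 ] [-0.36440413  0.45046054  0.82603877  1.62531588 -0.34597817  1.21878841
 -1.04011624]
[(0.73, [294.0, 228.0, 73.0, 104.0]), (0.58, [234.0, 313.0, 46.0, 72.0])]
```

View pics/w23.png

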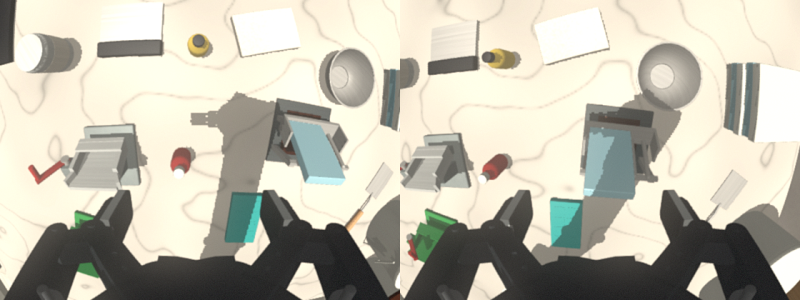

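The stand is at left and the mould at right in both views. The mould is at about (440,210) in w2 and (294,228) in w3.

```bash
python3 - <<'E'
import cv2,numpy as np
def crop(n,x0,y0,w,h,f):
    im=cv2.imread("pics/%s.png"%n)[y0:y0+h,x0:x0+w];im=cv2.convertScaleAbs(im,alpha=1.5);im=cv2.resize(im,None,fx=f,fy=f,interpolation=cv2.INTER_CUBIC)
    return im
C=np.zeros((600,800,3),np.uint8)
C[:300,:400]=crop("w2",30,165,160,120,2.5)     # stand in w2
C[300:,:400]=crop("w2",370,130,133,100,3)[:300,:399].repeat(1,0) if 0 else cv2.resize(crop("w2",370,150,133,133,3),(399,399))[:300,:][:, :].copy() if 0 else np.pad(crop("w2",370,150,133,100,3),((0,0),(0,1),(0,0)))
C[:,400:]=crop("w3",240,140,100,150,4)
cv2.imwrite("pics/c3.png",C)
E
```

```text
(no output)
```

View pics/c3.png

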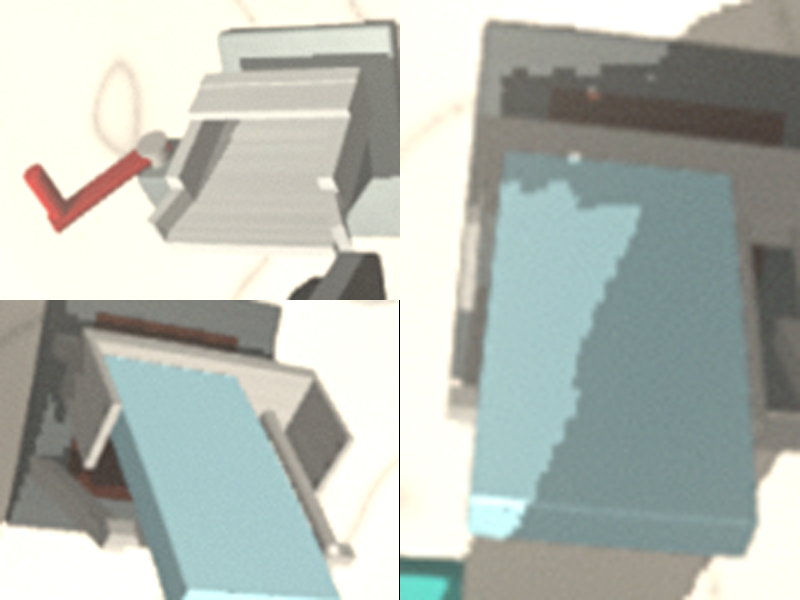

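```bash
cat > fit.py <<'E'
from h import *
from scipy.optimize import least_squares
K=calibration("wrist");M=np.array(K["mount"])
def proj(n,X):
    d=np.load("pics/%s.npz"%n);T=np.eye(4);T[:3,:3]=d["R"];T[:3,3]=d["P"];T=np.linalg.inv(T@M)
    c=T[:3,:3]@X+T[:3,3];h=np.hypot(c[0],c[1]);return np.array([K["cx"],K["cy"]])+325.19*np.arctan2(h,c[2])*c[:2]/h
def frame(psi,sl=np.radians(63)):
    c,s=np.cos(psi),np.sin(psi);x=np.array([c*np.cos(sl),s*np.cos(sl),-np.sin(sl)]);y=np.array([-s,c,0]);return np.c_[x,y,np.cross(x,y)]
def fit(obs,p0,full):
    def F(p):
        R=frame(p[3],p[4] if full else np.radians(63));return np.concatenate([(proj(n,np.array(p[:3])+R@(np.array(L)/1000))-uv)*np.array(w) for n,uv,L,w in obs])
    p0=np.array(p0+([1.1] if full else []));s=least_squares(F,p0);return s.x,s.fun
E
python3 - <<'E'
from fit import *
a=lambda u,v:(145+u/4.5,150+v/4.5); b=lambda u,v:(30+u/2.5,165+v/2.5); c=lambda u,v:(370+u/3,150+(v-300)/3); d=lambda u,v:(240+(u-400)/4,140+v/4)
o=(1,1)
S=[("w1",a(374,237),(45,38,12),o),("w1",a(660,232),(45,-38,12),o),("w1",a(430,475),(-20,15,-8),(0,1)),("w1",a(600,474),(-20,-15,-8),(0,1)),("w1",a(69,342),(-20,100,47),o),
("w2",b(205,121),(45,38,12),o),("w2",b(33,174),(-20,100,47),o),("w2",b(250,242),(-20,0,-8),(0,1))]
x,f=fit(S,[.52,.135,.105,0.],False);print("bed",x.round(4),np.degrees(x[3]).round(2));print(f.round(1))
Mo=[("w3",d(473,497),(-65,35,8),o),("w3",d(753,522),(-65,-35,8),o),("w3",d(470,532),(-65,35,-8),o),("w3",d(745,556),(-65,-35,-8),o),("w3",d(505,152),(65,35,8),o),("w3",d(730,175),(65,-35,8),o),
("w2",c(106,356),(65,35,8),o),("w2",c(238,376),(65,-35,8),o),("w2",c(185,590),(-65,35,8),o)]
x,f=fit(Mo,[.55,-.22,.105,0.],True);print("mould",x.round(4),np.degrees(x[3:]).round(2));print(f.round(1))
E
```

```text
bed [0.5116 0.1493 0.1028 0.0481] 2.76
[ 0.2  0.6  0.2 -1.4  0.   0.7 -0.  -0.2 -1.2 -0.4  0.1  0.2  1.1 -0.7
 -0.   1. ]
mould [ 0.5549 -0.2203  0.1024 -0.1172  1.0996] [-6.71 63.01]
[-0.5 -0.3  1.9  0.3 -0.8  0.3  0.2  0.7  0.7 -0.8  0.6  0.  -2.  -0.8
 -1.1  0.3  0.3  0.1]
```

```bash
cat >> fit.py <<'E'
BED=(np.array([.5116,.1493,.105]),frame(.0481)); MLD=(np.array([.5549,-.2203,.105]),frame(-.1172))
def tool(F,L,sx):  # TCP at local L (mm) of frame F, z down slope, tool x = sx*normal
    return F[0]+F[1]@(np.array(L)/1000.), axes(sx*F[1][:,2],F[1][:,0])
E
python3 - <<'E'
from fit import *
P,R,o=pose()
p,q=tool(MLD,(-145,0,0),-1);print(p)
rv=(R.inv()*q).as_rotvec();print(rv)
if rv[2]>0: rv=rv*(1-2*np.pi/np.linalg.norm(rv))
print(rv);plan(P,R,p,q,32,via=rv)
E
```

```text
[ 0.48952297 -0.21260254  0.23419595]
[-0.70692201 -0.04359631 -2.94166794]
[-0.70692201 -0.04359631 -2.94166794]
[[-0.211,-0.013,-0.878,-0.004,0.001,0.002,1],[-0.211,-0.013,-0.878,-0.004,0,0.002,1],[-0.211,-0.013,-0.878,-0.004,-0,0.002,1],[-0.211,-0.013,-0.878,-0.004,-0,0.002,1],[-0.211,-0.013,-0.878,-0.004,-0.001,0.002,1],[-0.211,-0.013,-0.878,-0.003,-0.001,0.002,1],[-0.211,-0.013,-0.878,-0.003,-0.002,0.002,1],[-0.211,-0.013,-0.878,-0.003,-0.002,0.002,1]]
[[-0.211,-0.013,-0.878,-0.003,-0.002,0.002,1],[-0.211,-0.013,-0.878,-0.003,-0.002,0.002,1],[-0.211,-0.013,-0.878,-0.002,-0.003,0.002,1],[-0.211,-0.013,-0.878,-0.002,-0.003,0.002,1],[-0.211,-0.013,-0.878,-0.002,-0.003,0.002,1],[-0.211,-0.013,-0.878,-0.002,-0.003,0.002,1],[-0.211,-0.013,-0.878,-0.001,-0.004,0.001,1],[-0.211,-0.013,-0.878,-0.001,-0.004,0.001,1]]
[[-0.211,-0.013,-0.878,-0,-0.004,0.001,1],[-0.211,-0.013,-0.878,-0,-0.004,0.001,1],[-0.211,-0.013,-0.878,0,-0.004,0.001,1],[-0.211,-0.013,-0.878,0.001,-0.004,0.001,1],[-0.211,-0.013,-0.878,0.001,-0.004,0.001,1],[-0.211,-0.013,-0.878,0.001,-0.004,0.001,1],[-0.211,-0.013,-0.878,0.002,-0.004,0.001,1],[-0.211,-0.013,-0.878,0.002,-0.004,0.001,1]]
[[-0.211,-0.013,-0.878,0.002,-0.003,0.001,1],[-0.211,-0.013,-0.878,0.002,-0.003,0,1],[-0.211,-0.013,-0.878,0.003,-0.003,0,1],[-0.211,-0.013,-0.878,0.003,-0.003,0,1],[-0.211,-0.013,-0.878,0.003,-0.002,0,1],[-0.211,-0.013,-0.878,0.004,-0.002,0,1],[-0.211,-0.013,-0.878,0.004,-0.002,0,1],[-0.211,-0.013,-0.878,0.004,-0.001,0,1]]
```

>>> {"op": "apply_moves", "data": {
  "moves": [
    [-0.211,-0.013,-0.878,-0.004,0.001,0.002,1],
    [-0.211,-0.013,-0.878,-0.004,0,0.002,1],
    [-0.211,-0.013,-0.878,-0.004,0,0.002,1],
    [-0.211,-0.013,-0.878,-0.004,0,0.002,1],
    [-0.211,-0.013,-0.878,-0.004,-0.001,0.002,1],
    [-0.211,-0.013,-0.878,-0.003,-0.001,0.002,1],
    [-0.211,-0.013,-0.878,-0.003,-0.002,0.002,1],
    [-0.211,-0.013,-0.878,-0.003,-0.002,0.002,1]
  ]
}}

```text
clock: 5.52
tcp_pos: [0.5728, -0.1966, 0.2788]
orientation: [2.764, 1.085, -0.014]
contact_force: [0.2, -0.2, 0.2]
grip_width: 0.0854
gripper_force: 0.0
```

>>> {"op": "apply_moves", "data": {
  "moves": [
    [-0.211,-0.013,-0.878,-0.003,-0.002,0.002,1],
    [-0.211,-0.013,-0.878,-0.003,-0.002,0.002,1],
    [-0.211,-0.013,-0.878,-0.002,-0.003,0.002,1],
    [-0.211,-0.013,-0.878,-0.002,-0.003,0.002,1],
    [-0.211,-0.013,-0.878,-0.002,-0.003,0.002,1],
    [-0.211,-0.013,-0.878,-0.002,-0.003,0.002,1],
    [-0.211,-0.013,-0.878,-0.001,-0.004,0.001,1],
    [-0.211,-0.013,-0.878,-0.001,-0.004,0.001,1]
  ]
}}

```text
clock: 6.18
tcp_pos: [0.5448, -0.2027, 0.2625]
orientation: [2.067, 1.918, -0.026]
contact_force: [0.0, 0.0, 0.6]
grip_width: 0.0855
gripper_force: 0.0
```

>>> {"op": "apply_moves", "data": {
  "moves": [
    [-0.211,-0.013,-0.878,0,-0.004,0.001,1],
    [-0.211,-0.013,-0.878,0,-0.004,0.001,1],
    [-0.211,-0.013,-0.878,0,-0.004,0.001,1],
    [-0.211,-0.013,-0.878,0.001,-0.004,0.001,1],
    [-0.211,-0.013,-0.878,0.001,-0.004,0.001,1],
    [-0.211,-0.013,-0.878,0.001,-0.004,0.001,1],
    [-0.211,-0.013,-0.878,0.002,-0.004,0.001,1],
    [-0.211,-0.013,-0.878,0.002,-0.004,0.001,1]
  ]
}}

```text
clock: 6.85
tcp_pos: [0.515, -0.2072, 0.2464]
orientation: [1.16, 2.454, -0.033]
contact_force: [0.0, -0.3, -0.1]
grip_width: 0.0851
gripper_force: 0.0
```

>>> {"op": "apply_moves", "data": {
  "moves": [
    [-0.211,-0.013,-0.878,0.002,-0.003,0.001,1],
    [-0.211,-0.013,-0.878,0.002,-0.003,0,1],
    [-0.211,-0.013,-0.878,0.003,-0.003,0,1],
    [-0.211,-0.013,-0.878,0.003,-0.003,0,1],
    [-0.211,-0.013,-0.878,0.003,-0.002,0,1],
    [-0.211,-0.013,-0.878,0.004,-0.002,0,1],
    [-0.211,-0.013,-0.878,0.004,-0.002,0,1],
    [-0.211,-0.013,-0.878,0.004,-0.001,0,1]
  ]
}}

```text
clock: 7.52
tcp_pos: [0.4861, -0.2121, 0.233]
orientation: [0.148, 2.666, -0.036]
contact_force: [0.3, 0.5, 0.1]
grip_width: 0.0853
gripper_force: 0.0
```

```bash
cat >> fit.py <<'E'
def rel(F,sx):  # tool pose in frame F, mm and error rotvec deg vs ideal
    P,R,o=pose();q=tool(F,(0,0,0),sx)[1]
    print("local mm",(F[1].T@(P-F[0])*1000).round(1),"err rot(tool) deg",np.degrees((R.inv()*q).as_rotvec()).round(2),"j",np.round(o["joints"],2),"t",o["clock"],"F",np.round(o["contact_force"],1),"w",round(o["grip_width"],4))
    return P,R
E
python3 - <<'E'
from fit import *
P,R=rel(MLD,-1)
shot("w4")
p,q=tool(MLD,(-22,0,0),-1); plan(P,R,p,q,8)
E
```

```text
local mm [-1.455e+02  1.000e-01 -3.600e+00] err rot(tool) deg [0.15 0.07 0.34] j [-0.14  0.02  0.53  2.25 -0.32  0.43  2.1 ] t 7.5167 F [0.3 0.5 0.1] w 0.0853
[[0.003,0.002,0.007,-0,-0,0.015,1],[0.003,0.002,0.007,-0,-0,0.015,1],[0.003,0.002,0.007,-0,-0,0.015,1],[0.003,0.002,0.007,-0,-0,0.015,1],[0.003,0.002,0.007,-0,-0,0.015,1],[0.003,0.002,0.007,-0,-0,0.015,1],[0.003,0.002,0.007,-0,-0,0.015,1],[0.003,0.002,0.007,-0,-0,0.015,1]]
```

View pics/w4.png

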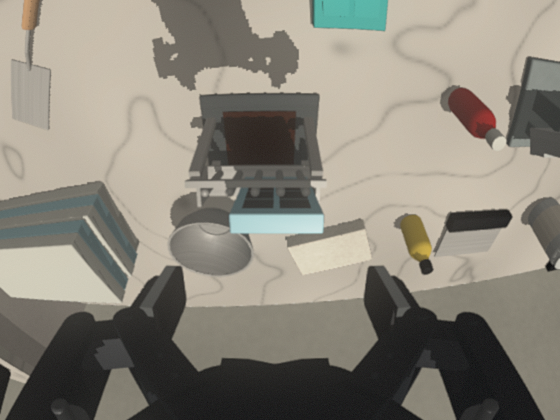

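The mould's upper end, with dark cavities on its lower face, is centred at (277,220) between the fingers. The choice is confirmed, so I advance.

>>> {"op": "apply_moves", "data": {
  "moves": [
    [0,0,0.01,-0.001,0,0.0155,1],
    [0,0,0.01,-0.001,0,0.0155,1],
    [0,0,0.01,-0.001,0,0.0155,1],
    [0,0,0.01,-0.0005,0,0.0155,1],
    [0,0,0.01,0,0,0.0155,1],
    [0,0,0,0,0,0.0155,1],
    [0,0,0,0,0,0.0155,1],
    [0,0,0,0,0,0.015,1]
  ]
}}

```text
clock: 8.23
tcp_pos: [0.5457, -0.2192, 0.1238]
orientation: [0.166, 2.665, -0.034]
contact_force: [0.9, 0.5, 0.4]
grip_width: 0.0853
gripper_force: 0.0
```

```bash
python3 - <<'E'
from fit import *
rel(MLD,-1)
E
```

```text
local mm [-20.9   0.1   0.3] err rot(tool) deg [ 0.07  0.01 -0.42] j [ 0.13  0.32  0.24  2.22 -0.9   0.22  2.63] t 8.2333 F [0.9 0.5 0.4] w 0.0853
```

>>> {"op": "apply_moves", "data": {
  "moves": [
    [0,0,0,0,0,0,-1],
    [0,0,0,0,0,0,-1],
    [0,0,0,0,0,0,-1],
    [0,0,0,0,0,0,-1],
    [0,0,0,0,0,0,-1],
    [0,0,0,0,0,0,-1],
    [0,0,0,0,0,0,-1],
    [0,0,0,0,0,0,-1]
  ],
  "grip_force": 70
}}

```text
clock: 8.9
tcp_pos: [0.5444, -0.2221, 0.1247]
orientation: [0.167, 2.665, -0.037]
contact_force: [0.2, 0.3, -2.0]
grip_width: 0.0691
gripper_force: 79.2
```

```bash
python3 - <<'E'
from fit import *
P,R=rel(MLD,-1)
p,q=tool(MLD,(-81,0,6),-1);plan(P,R,p,q,8,g=-1)
E
```

```text
local mm [-22.3  -3.   -0.2] err rot(tool) deg [-0.09  0.04 -0.43] j [ 0.13  0.32  0.24  2.22 -0.9   0.22  2.63] t 8.9 F [ 0.2  0.3 -2. ] w 0.0691
[[-0.002,0.001,-0.009,-0.001,0,-0.007,-1],[-0.002,0.001,-0.009,-0.001,0,-0.007,-1],[-0.002,0.001,-0.009,-0.001,0,-0.007,-1],[-0.002,0.001,-0.009,-0.001,0,-0.007,-1],[-0.002,0.001,-0.009,-0.001,0,-0.007,-1],[-0.002,0.001,-0.009,-0.001,0,-0.007,-1],[-0.002,0.001,-0.009,-0.001,0,-0.007,-1],[-0.002,0.001,-0.009,-0.001,0,-0.007,-1]]
```

>>> {"op": "apply_moves", "data": {
  "moves": [
    [0,0,0,0,0,-0.006,-1],
    [0,0,0,-0.001,0,-0.01,-1],
    [0,0,0,-0.001,0,-0.014,-1],
    [0,0,0,-0.001,0,-0.014,-1],
    [0,0,0,-0.001,0,-0.014,-1],
    [0,0,0,-0.001,0,-0.014,-1],
    [0,0,0,-0.001,0,-0.014,-1],
    [0,0,0,0,0,-0.014,-1]
  ]
}}

```text
clock: 9.57
tcp_pos: [0.5039, -0.2174, 0.217]
orientation: [0.168, 2.666, -0.037]
contact_force: [0.5, -0.2, -2.2]
grip_width: 0.0692
gripper_force: 79.6
```

```bash
python3 - <<'E'
from fit import *
P,R=rel(MLD,-1)
up=P+[0,0,.09]
P,R=plan(P,R,up,R,8,g=-1)
p,q=tool(BED,(-210,0,0),1); print(p)
rv=(R.inv()*q).as_rotvec();print(rv)
if rv[2]<0: rv=rv*(1-2*np.pi/np.linalg.norm(rv))
P,R=plan(P,R,p,q,32,g=-1,via=rv)
E
```

```text
local mm [-123.    -3.1    5.4] err rot(tool) deg [-0.09  0.   -0.47] j [-0.18  0.09  0.58  2.24 -0.45  0.4   2.2 ] t 9.5667 F [ 0.5 -0.2 -2.2] w 0.0692
[[0,0,0,-0.005,0,-0.01,-1],[0,0,0,-0.005,0,-0.01,-1],[0,0,0,-0.005,0,-0.01,-1],[0,0,0,-0.005,0,-0.01,-1],[0,0,0,-0.005,0,-0.01,-1],[0,0,0,-0.005,0,-0.01,-1],[0,0,0,-0.005,0,-0.01,-1],[0,0,0,-0.005,0,-0.01,-1]]
[0.41637226 0.14471601 0.29211137]
[3.76758350e-04 1.14653949e-01 2.98402492e+00]
[[0,0.034,0.89,0.004,0.011,-0.001,-1],[0,0.034,0.89,0.005,0.01,-0.001,-1],[0,0.034,0.89,0.006,0.01,-0.001,-1],[0,0.034,0.89,0.007,0.009,-0.001,-1],[0,0.034,0.89,0.008,0.009,-0.001,-1],[0,0.034,0.89,0.008,0.008,-0.001,-1],[0,0.034,0.89,0.009,0.007,-0.001,-1],[0,0.034,0.89,0.01,0.006,-0.001,-1]]
[[0,0.034,0.89,0.01,0.005,-0.001,-1],[0,0.034,0.89,0.011,0.004,-0.001,-1],[0,0.034,0.89,0.011,0.003,-0.001,-1],[0,0.034,0.89,0.011,0.002,-0.001,-1],[0,0.034,0.89,0.012,0.001,-0.001,-1],[0,0.034,0.89,0.012,0,-0.001,-1],[0,0.034,0.89,0.012,-0.001,-0.001,-1],[0,0.034,0.89,0.011,-0.002,-0.001,-1]]
[[0,0.034,0.89,0.011,-0.003,-0.001,-1],[0,0.034,0.89,0.011,-0.004,-0.001,-1],[0,0.034,0.89,0.01,-0.005,-0.001,-1],[0,0.034,0.89,0.01,-0.006,-0.001,-1],[0,0.034,0.89,0.009,-0.007,-0.001,-1],[0,0.034,0.89,0.009,-0.008,-0.001,-1],[0,0.034,0.89,0.008,-0.009,-0.001,-1],[0,0.034,0.89,0.007,-0.009,-0.001,-1]]
[[0,0.034,0.89,0.006,-0.01,-0.001,-1],[0,0.034,0.89,0.005,-0.01,-0.001,-1],[0,0.034,0.89,0.004,-0.011,-0.001,-1],[0,0.034,0.89,0.003,-0.011,-0.001,-1],[0,0.034,0.89,0.002,-0.011,-0.001,-1],[0,0.034,0.89,0.001,-0.012,-0.001,-1],[0,0.034,0.89,-0,-0.012,-0.001,-1],[0,0.034,0.89,-0.001,-0.012,-0.001,-1]]
```

>>> {"op": "apply_moves", "data": {
  "moves": [
    [0,0,0,-0.005,0,-0.01,-1],
    [0,0,0,-0.005,0,-0.01,-1],
    [0,0,0,-0.005,0,-0.01,-1],
    [0,0,0,-0.005,0,-0.01,-1],
    [0,0,0,-0.005,0,-0.01,-1],
    [0,0,0,-0.005,0,-0.01,-1],
    [0,0,0,0,0,0,-1],
    [0,0,0,0,0,0,-1]
  ]
}}

```text
clock: 10.23
tcp_pos: [0.5038, -0.2174, 0.2838]
orientation: [0.167, 2.664, -0.037]
contact_force: [-0.1, 1.0, -2.2]
grip_width: 0.0696
gripper_force: 79.7
```

```bash
python3 - <<'E'
from fit import *
P,R=rel(MLD,-1);print(P)
p,q=tool(BED,(-125,0,60),1); print(p)
rv=(R.inv()*q).as_rotvec()
if rv[2]<0: rv=rv*(1-2*np.pi/np.linalg.norm(rv))
print(rv)
P,R=plan(P,R,p,q,32,g=-1,via=rv)
E
```

```text
local mm [-182.5   -3.1   35.7] err rot(tool) deg [-0.07  0.08 -0.45] j [-0.24 -0.03  0.6   2.16 -0.18  0.55  1.94] t 10.2333 F [-0.1  1.  -2.2] w 0.0696
[ 0.50384033 -0.21742871  0.28376412]
[0.50831538 0.14914189 0.24361525]
[2.46435895e-03 1.14167401e-01 2.98432222e+00]
[[0.001,0.034,0.891,0.002,0.011,0.001,-1],[0.001,0.034,0.891,0.003,0.011,0.001,-1],[0.001,0.034,0.891,0.004,0.011,0.001,-1],[0.001,0.034,0.891,0.005,0.01,0.001,-1],[0.001,0.034,0.891,0.006,0.01,0.001,-1],[0.001,0.034,0.891,0.007,0.009,0.001,-1],[0.001,0.034,0.891,0.008,0.009,0.001,-1],[0.001,0.034,0.891,0.008,0.008,0.001,-1]]
[[0.001,0.034,0.891,0.009,0.007,0.001,-1],[0.001,0.034,0.891,0.01,0.006,0.001,-1],[0.001,0.034,0.891,0.01,0.005,0.001,-1],[0.001,0.034,0.891,0.011,0.004,0.001,-1],[0.001,0.034,0.891,0.011,0.003,0.001,-1],[0.001,0.034,0.891,0.011,0.002,0.001,-1],[0.001,0.034,0.891,0.011,0.001,0.001,-1],[0.001,0.034,0.891,0.012,0,0.001,-1]]
[[0.001,0.034,0.891,0.012,-0.001,0.001,-1],[0.001,0.034,0.891,0.011,-0.002,0.001,-1],[0.001,0.034,0.891,0.011,-0.003,0.001,-1],[0.001,0.034,0.891,0.011,-0.004,0.001,-1],[0.001,0.034,0.891,0.01,-0.005,0.001,-1],[0.001,0.034,0.891,0.01,-0.006,0.001,-1],[0.001,0.034,0.891,0.009,-0.007,0.001,-1],[0.001,0.034,0.891,0.009,-0.008,0.001,-1]]
[[0.001,0.034,0.891,0.008,-0.008,0.001,-1],[0.001,0.034,0.891,0.007,-0.009,0.001,-1],[0.001,0.034,0.891,0.006,-0.01,0.001,-1],[0.001,0.034,0.891,0.005,-0.01,0.001,-1],[0.001,0.034,0.891,0.004,-0.011,0.001,-1],[0.001,0.034,0.891,0.003,-0.011,0.001,-1],[0.001,0.034,0.891,0.002,-0.011,0.001,-1],[0.001,0.034,0.891,0.001,-0.011,0.001,-1]]
```

>>> {"op": "apply_moves", "data": {
  "moves": [
    [0,0.034,0.89,0.002,0.011,0.001,-1],
    [0,0.034,0.89,0.003,0.011,0.001,-1],
    [0,0.034,0.89,0.004,0.011,0.001,-1],
    [0,0.034,0.89,0.005,0.01,0.001,-1],
    [0,0.034,0.89,0.006,0.01,0.001,-1],
    [0,0.034,0.89,0.007,0.009,0.001,-1],
    [0,0.034,0.89,0.008,0.009,0.001,-1],
    [0,0.034,0.89,0.008,0.008,0.001,-1]
  ]
}}

```text
clock: 10.9
tcp_pos: [0.5037, -0.1255, 0.2682]
orientation: [1.149, 2.462, 0.204]
contact_force: [-0.1, -0.2, -1.8]
grip_width: 0.0693
gripper_force: 79.7
```

>>> {"op": "apply_moves", "data": {
  "moves": [
    [0,0.034,0.89,0.009,0.007,0.001,-1],
    [0,0.034,0.89,0.01,0.006,0.001,-1],
    [0,0.034,0.89,0.01,0.005,0.001,-1],
    [0,0.034,0.89,0.011,0.004,0.001,-1],
    [0,0.034,0.89,0.011,0.003,0.001,-1],
    [0,0.034,0.89,0.011,0.002,0.001,-1],
    [0,0.034,0.89,0.011,0.001,0.001,-1],
    [0,0.034,0.89,0.012,0,0.001,-1]
  ]
}}

```text
clock: 11.57
tcp_pos: [0.5029, -0.0349, 0.2559]
orientation: [2.021, 1.937, 0.428]
contact_force: [0.0, -0.2, -3.0]
grip_width: 0.0691
gripper_force: 79.7
```

>>> {"op": "apply_moves", "data": {
  "moves": [
    [0,0.034,0.89,0.012,-0.001,0.001,-1],
    [0,0.034,0.89,0.011,-0.002,0.001,-1],
    [0,0.034,0.89,0.011,-0.003,0.001,-1],
    [0,0.034,0.89,0.011,-0.004,0.001,-1],
    [0,0.034,0.89,0.01,-0.005,0.001,-1],
    [0,0.034,0.89,0.01,-0.006,0.001,-1],
    [0,0.034,0.89,0.009,-0.007,0.001,-1],
    [0,0.034,0.89,0.009,-0.008,0.001,-1]
  ]
}}

```text
clock: 12.23
tcp_pos: [0.5023, 0.0574, 0.2464]
orientation: [2.694, 1.121, 0.613]
contact_force: [0.7, 0.5, -2.2]
grip_width: 0.0692
gripper_force: 79.7
```

>>> {"op": "apply_moves", "data": {
  "moves": [
    [0,0.034,0.89,0.008,-0.008,0.001,-1],
    [0,0.034,0.89,0.007,-0.009,0.001,-1],
    [0,0.034,0.89,0.006,-0.01,0.001,-1],
    [0,0.034,0.89,0.005,-0.01,0.001,-1],
    [0,0.034,0.89,0.004,-0.011,0.001,-1],
    [0,0.034,0.89,0.003,-0.011,0.001,-1],
    [0,0.034,0.89,0.002,-0.011,0.001,-1],
    [0,0.034,0.89,0.001,-0.011,0.001,-1]
  ]
}}

```text
clock: 12.9
tcp_pos: [0.5014, 0.1483, 0.2387]
orientation: [-3.044, -0.069, -0.728]
contact_force: [0.2, -0.2, -3.1]
grip_width: 0.0692
gripper_force: 79.8
```

```bash
python3 - <<'E'
from fit import *
P,R=rel(BED,1);print(P)
shot("w5")
p,q=tool(BED,(-125,0,0),1); plan(P,R,p,q,8,g=-1)
E
```

```text
local mm [-123.7   -0.5   51.6] err rot(tool) deg [ 0.06  0.11 -0.14] j [-0.44  0.02 -0.11  2.23  0.46  0.51 -2.43] t 12.9 F [ 0.2 -0.2 -3.1] w 0.0692
[0.50143204 0.14833296 0.23865114]
[[0.001,0.002,-0.003,-0.006,-0,-0,-1],[0.001,0.002,-0.003,-0.006,-0,-0,-1],[0.001,0.002,-0.003,-0.006,-0,-0,-1],[0.001,0.002,-0.003,-0.006,-0,-0,-1],[0.001,0.002,-0.003,-0.006,-0,-0,-1],[0.001,0.002,-0.003,-0.006,-0,-0,-1],[0.001,0.002,-0.003,-0.006,-0,-0,-1],[0.001,0.002,-0.003,-0.006,-0,-0,-1]]
```

View pics/w5.png

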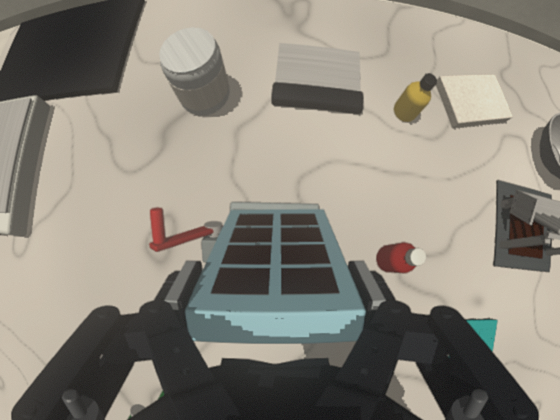

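The cavities face outwards. The mould's far corners are near (237,209) and (320,208), the knob tip is near (157,211) and the lever is still open.

```bash
python3 - <<'E'
from fit import *
d=np.load("pics/w5.npz");H=(d["P"]+d["R"]@np.array([0,0,.022]),frame(.0481))
R=d["R"];H=(H[0],np.c_[R[:,2],-R[:,1],R[:,0]])
for L in[(65,35,8),(65,-35,8),(-65,35,8),(-65,-35,8),(-65,35,-8),(-65,-35,-8)]:print("hand",L,proj("w5",H[0]+H[1]@(np.array(L)/1000)).round(1))
for L in[(-20,100,48),(-20,100,20)]:print("bed",L,proj("w5",BED[0]+BED[1]@(np.array(L)/1000)).round(1), proj("w1",BED[0]+BED[1]@(np.array(L)/1000)).round(1))
im=cv2.imread("pics/w5.png");h=cv2.cvtColor(im,cv2.COLOR_BGR2HSV)
m=((h[...,0]<8)|(h[...,0]>172))&(h[...,1]>150)&(h[...,2]>60)
m[:, 230:]=0; 
for v in(208,212,218,225,232,240): 
  c=np.where(m[v,100:230])[0]+100; print(v,c.min() if len(c) else 0,c.max() if len(c) else 0)
a=cv2.convertScaleAbs(im[190:350,140:390],alpha=1.6);cv2.imwrite("pics/w5c.png",cv2.resize(a,None,fx=3.2,fy=3.2,interpolation=cv2.INTER_CUBIC))
E
```

```text
hand (65, 35, 8) [227. 204.]
hand (65, -35, 8) [321.2 204. ]
hand (-65, 35, 8) [181.3 303.1]
hand (-65, -35, 8) [366.2 303.2]
hand (-65, 35, -8) [186.9 335.3]
hand (-65, -35, -8) [360.6 335.4]
bed (-20, 100, 48) [154.  211.8] [158.3 225.8]
bed (-20, 100, 20) [157.9 242.5] [166.  243.4]
208 0 0
212 151 156
218 152 157
225 152 157
232 153 157
240 154 159
```

View pics/w5c.png

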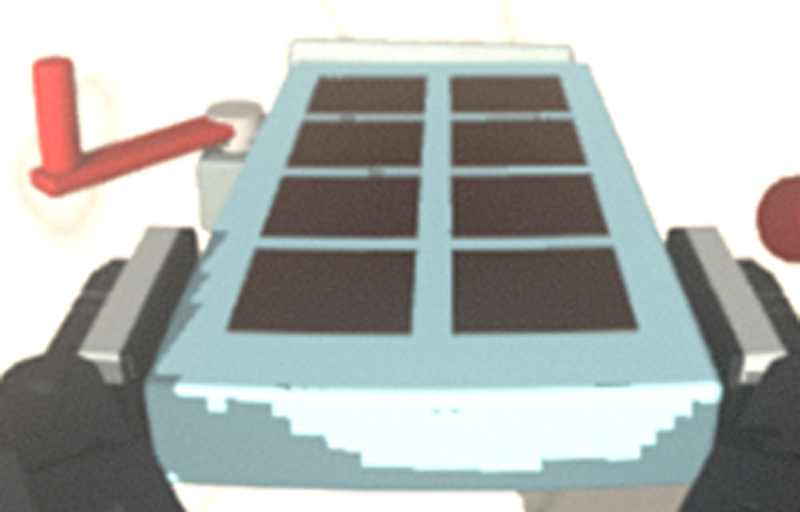

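The mould is held nearly straight, turned about 1° in hand with its lower end slightly right. I will lower it towards the bed, slide partly in, then find the back plate by touch.

>>> {"op": "apply_moves", "data": {
  "moves": [
    [0,0,0,-0.007,-0.001,0,-1],
    [0,0,0,-0.007,0,0,-1],
    [0,0,0,-0.007,0,0,-1],
    [0,0,0,-0.007,0,0,-1],
    [0,0,0,-0.007,0,0,-1],
    [0,0,0,-0.007,0,0,-1],
    [0,0,0,0,0,0.004,-1],
    [0,0,0,0,0,0.004,-1]
  ]
}}

```text
clock: 13.62
tcp_pos: [0.4684, 0.1475, 0.2137]
orientation: [-3.043, -0.078, -0.732]
contact_force: [0.2, 0.5, -2.2]
grip_width: 0.0693
gripper_force: 79.8
```

>>> {"op": "apply_moves", "data": {
  "moves": [
    [0,0,0,0,0,0.005,-1],
    [0,0,0,0,0,0.005,-1],
    [0,0,0,0,0,0.005,-1],
    [0,0,0,0,0,0.005,-1],
    [0,0,0,0,0,0.005,-1],
    [0,0,0,0,0,0.005,-1],
    [0,0,0,0,0,0.005,-1],
    [0,0,0,0,0,0,-1]
  ]
}}

```text
clock: 14.28
tcp_pos: [0.4844, 0.1482, 0.1817]
orientation: [-3.045, -0.077, -0.73]
contact_force: [0.6, -0.3, -2.5]
grip_width: 0.0692
gripper_force: 79.8
```

```bash
python3 - <<'E'
from fit import *
P,R=rel(BED,1);print((BED[1].T@np.array(pose()[2]["contact_force"])).round(1))
E
```

```text
local mm [-80.7   0.3  10.6] err rot(tool) deg [0.05 0.04 0.15] j [-0.46  0.09 -0.11  2.33  0.67  0.39 -2.68] t 14.2833 F [ 0.6 -0.3 -2.5] w 0.0692
[ 2.5 -0.3 -0.6]
```

>>> {"op": "apply_moves", "data": {
  "moves": [
    [0,0,0,-0.002,0,0,-1],
    [0,0,0,-0.002,0,0,-1],
    [0,0,0,-0.002,0,0,-1],
    [0,0,0,-0.001,0,0,-1],
    [0,0,0,-0.001,0,0,-1],
    [0,0,0,0,0,0.004,-1],
    [0,0,0,0,0,0.005,-1],
    [0,0,0,0,0,0.005,-1]
  ]
}}

```text
clock: 14.95
tcp_pos: [0.485, 0.149, 0.1675]
orientation: [-3.041, -0.076, -0.735]
contact_force: [3.6, -0.2, 3.7]
grip_width: 0.0694
gripper_force: 80.9
```

```bash
python3 - <<'E'
from fit import *
P,R=rel(BED,1);print((BED[1].T@np.array(pose()[2]["contact_force"])).round(1), pose()[2]["moment"])
E
```

```text
local mm [-67.7   1.    4.7] err rot(tool) deg [-0.06 -0.18  0.1 ] j [-0.48  0.12 -0.1   2.34  0.76  0.36 -2.77] t 14.95 F [ 3.6 -0.2  3.7] w 0.0694
[-1.7 -0.4  4.9] [ 0.10655789 -0.92854496 -0.20257898]
```

Contact with the back plate is about 5 N and the mould is against it. I slide on down the pocket.

>>> {"op": "apply_moves", "data": {
  "moves": [
    [0,0,0,0,0,0.003,-1],
    [0,0,0,0,0,0.003,-1],
    [0,0,0,0,0,0.003,-1],
    [0,0,0,0,0,0.003,-1],
    [0,0,0,0,0,0.003,-1],
    [0,0,0,0,0,0.003,-1],
    [0,0,0,0,0,0,-1],
    [0,0,0,0,0,0,-1]
  ]
}}

```text
clock: 15.62
tcp_pos: [0.4934, 0.1494, 0.151]
orientation: [-3.042, -0.076, -0.734]
contact_force: [10.8, 1.2, -2.8]
grip_width: 0.0693
gripper_force: 80.6
```

```bash
python3 - <<'E'
from fit import *
P,R=rel(BED,1);print((BED[1].T@np.array(pose()[2]["contact_force"])).round(1), pose()[2]["moment"])
E
```

```text
local mm [-49.3   1.    4.7] err rot(tool) deg [-0.04 -0.13  0.1 ] j [-0.5   0.16 -0.07  2.34  0.84  0.32 -2.84] t 15.6167 F [10.8  1.2 -2.8] w 0.0693
[7.4 0.6 8.4] [ 0.26408102 -1.65880084 -0.19652381]
```

>>> {"op": "apply_moves", "data": {
  "moves": [
    [0,0,0,0.001,0,0,-1],
    [0,0,0,0,0,0.003,-1],
    [0,0,0,0,0,0.003,-1],
    [0,0,0,0,0,0.003,-1],
    [0,0,0,0,0,0.003,-1],
    [0,0,0,0,0,0,-1],
    [0,0,0,0,0,0,-1],
    [0,0,0,0,0,0,-1]
  ]
}}

```text
clock: 16.28
tcp_pos: [0.4991, 0.1493, 0.1403]
orientation: [-3.043, -0.076, -0.732]
contact_force: [9.8, 1.4, -3.6]
grip_width: 0.0692
gripper_force: 80.6
```

```bash
python3 - <<'E'
from fit import *
P,R=rel(BED,1);print((BED[1].T@np.array(pose()[2]["contact_force"])).round(1), pose()[2]["moment"])
E
```

```text
local mm [-37.1   0.6   4.9] err rot(tool) deg [ 0.   -0.07  0.11] j [-0.52  0.19 -0.03  2.34  0.89  0.29 -2.89] t 16.2833 F [ 9.8  1.4 -3.6] w 0.0692
[7.7 0.9 7.2] [ 0.3125817  -1.45472333 -0.23386308]
```

>>> {"op": "apply_moves", "data": {
  "moves": [
    [0,0,0,0.001,0,0.003,-1],
    [0,0,0,0,0,0.003,-1],
    [0,0,0,0,0,0.003,-1],
    [0,0,0,0,0,0,-1],
    [0,0,0,0,0,0,-1],
    [0,0,0,0,0,0,-1],
    [0,0,0,0,0,0,-1],
    [0,0,0,0,0,0,-1]
  ]
}}

```text
clock: 16.95
tcp_pos: [0.5033, 0.1491, 0.1323]
orientation: [-3.044, -0.076, -0.731]
contact_force: [8.1, 1.0, -4.0]
grip_width: 0.0689
gripper_force: 80.6
```

```bash
python3 - <<'E'
from fit import *
P,R=rel(BED,1);print((BED[1].T@np.array(pose()[2]["contact_force"])).round(1), pose()[2]["moment"])
E
```

```text
local mm [-28.1   0.2   5. ] err rot(tool) deg [ 0.05 -0.    0.13] j [-0.56  0.21  0.01  2.34  0.92  0.27 -2.92] t 16.95 F [ 8.1  1.  -4. ] w 0.0689
[7.3 0.6 5.5] [ 0.18293065 -1.11746759 -0.21998629]
```

>>> {"op": "apply_moves", "data": {
  "moves": [
    [0,0,0,0,0,0.002,-1],
    [0,0,0,0,0,0.002,-1],
    [0,0,0,0,0,0,0.6],
    [0,0,0,0,0,0,1],
    [0,0,0,0,0,0,1],
    [0,0,0,0,0,0,1],
    [0,0,0,0,0,0,1],
    [0,0,0,0,0,0,1]
  ]
}}

```text
clock: 17.62
tcp_pos: [0.5042, 0.149, 0.1287]
orientation: [-3.045, -0.077, -0.73]
contact_force: [-0.7, -0.2, 0.8]
grip_width: 0.0853
gripper_force: 0.0
```

```bash
python3 - <<'E'
from fit import *
P,R=rel(BED,1);print((BED[1].T@np.array(pose()[2]["contact_force"])).round(1), pose()[2]["moment"])
p,q=tool(BED,(-120,0,5),1);plan(P,R,p,q,8)
E
```

```text
local mm [-24.5   0.1   4.2] err rot(tool) deg [0.05 0.04 0.16] j [-0.59  0.22  0.05  2.34  0.93  0.26 -2.93] t 17.6167 F [-0.7 -0.2  0.8] w 0.0853
[-1.  -0.2 -0.3] [-0.04917625  0.47934341  0.01144554]
[[0.001,0.001,0.003,0,0,-0.012,1],[0.001,0.001,0.003,0,0,-0.012,1],[0.001,0.001,0.003,0,0,-0.012,1],[0.001,0.001,0.003,0,0,-0.012,1],[0.001,0.001,0.003,0,0,-0.012,1],[0.001,0.001,0.003,0,0,-0.012,1],[0.001,0.001,0.003,0,0,-0.012,1],[0.001,0.001,0.003,0,0,-0.012,1]]
```

>>> {"op": "apply_moves", "data": {
  "moves": [
    [0,0,0,0,0,-0.009,1],
    [0,0,0,0,0,-0.013,1],
    [0,0,0,0,0,-0.013,1],
    [0,0,0,0,0,-0.013,1],
    [0,0,0,0,0,-0.013,1],
    [0,0,0,0.004,0,-0.013,1],
    [0,0,0,0.008,0,-0.013,1],
    [0,0,0,0.012,0,-0.013,1]
  ]
}}

```text
clock: 18.28
tcp_pos: [0.4795, 0.1478, 0.229]
orientation: [-3.045, -0.078, -0.729]
contact_force: [0.6, -0.1, -0.2]
grip_width: 0.0855
gripper_force: 0.0
```

>>> {"op": "apply_moves", "data": {
  "moves": [
    [0,0,0,0.01,0,-0.005,1],
    [0,0,0,0.01,0,-0.005,1],
    [0,0,0,0.01,0,-0.005,1],
    [0,0,0,0.01,0,-0.005,1],
    [0,0,0,0.01,0,-0.005,1],
    [0,0,0,0.01,0,0,1],
    [0,0,0,0,0,0,1],
    [0,0,0,0,0,0,1]
  ]
}}

```text
clock: 18.95
tcp_pos: [0.5229, 0.1502, 0.2783]
orientation: [-3.044, -0.076, -0.731]
contact_force: [-0.2, -0.0, -0.2]
grip_width: 0.0855
gripper_force: 0.0
```

```bash
python3 - <<'E'
from fit import *
P,R=rel(BED,1)
im=shot("w6")
for n in["mould","lever"]:print(n,[(round(d["p"],2),np.round(d["extent"],1).tolist()) for d in silhouettes(n,"wrist")])
for L in[(65,35,8),(45,35,8),(45,-35,8),(-65,35,8),(-65,-35,8),(-65,35,-8),(-65,-35,-8),(-20,100,48),(45,38,12),(45,-38,12)]:print(L,proj("w6",BED[0]+BED[1]@(np.array(L)/1000)).round(1))
a=cv2.convertScaleAbs(im[100:300,130:380],alpha=1.5);cv2.imwrite("pics/w6c.png",cv2.resize(a,(750,600),interpolation=cv2.INTER_CUBIC))
E
```

```text
local mm [-149.3    0.3   88.8] err rot(tool) deg [0.05 0.   0.12] j [-0.48  0.   -0.04  2.15  0.38  0.6  -2.31] t 18.95 F [-0.2 -0.  -0.2] w 0.0855
mould [(0.79, [440.1, 392.8, 31.8, 45.9]), (0.63, [275.9, 282.8, 81.5, 73.7])]
lever [(0.6, [197.6, 250.8, 62.0, 33.2])]
(65, 35, 8) [245.1 244.1]
(45, 35, 8) [243.7 251.2]
(45, -35, 8) [304.8 251.3]
(-65, 35, 8) [232.7 305.9]
(-65, -35, 8) [315.8 306. ]
(-65, 35, -8) [233.9 320.7]
(-65, -35, -8) [314.6 320.9]
(-20, 100, 48) [168.4 240.5]
(45, 38, 12) [241. 248.]
(45, -38, 12) [307.5 248.1]
```

View pics/w6c.png

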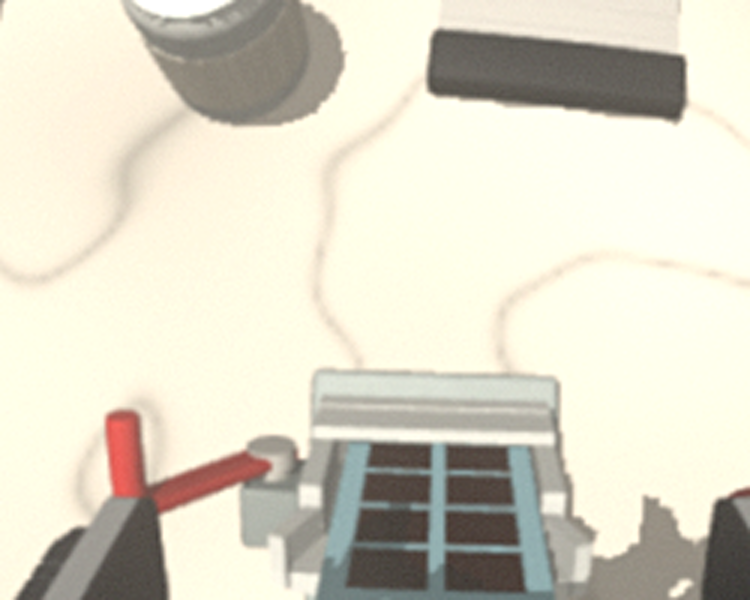

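The mould is under the lip, between the walls and cavities out, with the knob at about (171,239) still open. To be sure it is home, I push its upper end down the slope with closed fingers.

>>> {"op": "apply_moves", "data": {
  "moves": [
    [0,0,0,-0.011,0,0.003,-1],
    [0,0,0,-0.011,0,0.003,-1],
    [0,0,0,-0.011,0,0.003,-1],
    [0,0,0,-0.011,0,0.003,-1],
    [0,0,0,-0.011,0,0.003,-1],
    [0,0,0,-0.011,0,0.003,-1],
    [0,0,0,-0.011,0,0.003,-1],
    [0,0,0,-0.011,0,0.003,-1]
  ]
}}

```text
clock: 19.77
tcp_pos: [0.4545, 0.1467, 0.2165]
orientation: [-3.044, -0.077, -0.73]
contact_force: [-0.0, -0.1, 0.6]
grip_width: -0.0001
gripper_force: 0.0
```

>>> {"op": "apply_moves", "data": {
  "moves": [
    [0,0,0,0,0,0.006,-1],
    [0,0,0,0,0,0.006,-1],
    [0,0,0,0,0,0.006,-1],
    [0,0,0,0,0,0.006,-1],
    [0,0,0,0,0,0.006,-1],
    [0,0,0,0,0,0.006,-1],
    [0,0,0,0,0,0.006,-1],
    [0,0,0,0,0,0,-1]
  ]
}}

```text
clock: 20.43
tcp_pos: [0.4747, 0.1476, 0.1787]
orientation: [-3.045, -0.077, -0.73]
contact_force: [-0.6, -0.2, 1.0]
grip_width: -0.0001
gripper_force: 0.0
```

```bash
python3 - <<'E'
from fit import *
P,R=rel(BED,1);print((BED[1].T@np.array(pose()[2]["contact_force"])).round(1))
E
```

```text
local mm [-82.5   0.    0.5] err rot(tool) deg [0.08 0.06 0.15] j [-0.51  0.08 -0.07  2.35  0.69  0.38 -2.71] t 20.4333 F [-0.6 -0.2  1. ] w -0.0001
[-1.2 -0.1 -0.1]
```

>>> {"op": "apply_moves", "data": {
  "moves": [
    [0,0,0,0,0,0.003,-1],
    [0,0,0,0,0,0.003,-1],
    [0,0,0,0,0,0.003,-1],
    [0,0,0,0,0,0.003,-1],
    [0,0,0,0,0,0.002,-1],
    [0,0,0,0,0,0.002,-1],
    [0,0,0,0,0,0,-1],
    [0,0,0,0,0,0,-1]
  ]
}}

```text
clock: 21.1
tcp_pos: [0.4818, 0.1482, 0.1656]
orientation: [-3.044, -0.077, -0.731]
contact_force: [-0.2, -0.1, 0.7]
grip_width: -0.0
gripper_force: 0.0
```

```bash
python3 - <<'E'
from fit import *
P,R=rel(BED,1);print((BED[1].T@np.array(pose()[2]["contact_force"])).round(1))
E
```

```text
local mm [-67.5   0.3   1. ] err rot(tool) deg [ 0.03 -0.02  0.14] j [-0.52  0.11 -0.06  2.35  0.75  0.35 -2.77] t 21.1 F [-0.2 -0.1  0.7] w -0.0
[-0.8 -0.1  0.1]
```

>>> {"op": "apply_moves", "data": {
  "moves": [
    [0,0,0,0,0,0.001,-1],
    [0,0,0,0,0,0.001,-1],
    [0,0,0,0,0,0.001,-1],
    [0,0,0,0,0,0.001,-1],
    [0,0,0,0,0,0.001,-1],
    [0,0,0,0,0,0,-1],
    [0,0,0,0,0,0,-1],
    [0,0,0,0,0,0,-1]
  ]
}}

```text
clock: 21.77
tcp_pos: [0.4847, 0.1485, 0.1633]
orientation: [-3.042, -0.076, -0.736]
contact_force: [-16.1, -3.3, 26.5]
grip_width: 0.0001
gripper_force: 15.7
```

```bash
python3 - <<'E'
from fit import *
P,R=rel(BED,1);print((BED[1].T@np.array(pose()[2]["contact_force"])).round(1))
E
```

```text
local mm [-64.2   0.5   2.5] err rot(tool) deg [ 0.01 -0.22  0.11] j [-0.52  0.12 -0.05  2.35  0.77  0.34 -2.79] t 21.7667 F [-16.1  -3.3  26.5] w 0.0001
[-31.   -2.5  -2.5]
```

It is firmly home: 31 N resists at x = −64 mm, where −65 is expected. I back off and go to the left side of the knob.

>>> {"op": "apply_moves", "data": {
  "moves": [
    [0,0,0,0,0,-0.01,-1],
    [0,0,0,0,0,-0.012,-1],
    [0,0,0,0,0,-0.012,-1],
    [0,0,0,0.008,-0.012,0,-1],
    [0,0,0,0.008,-0.024,0,-1],
    [0,0,0,0.008,-0.024,0,-1],
    [0,0,0,0.006,-0.024,0,-1],
    [0,0,0,0,-0.024,0,-1]
  ]
}}

```text
clock: 22.43
tcp_pos: [0.4911, 0.2581, 0.2059]
orientation: [-3.042, -0.074, -0.734]
contact_force: [1.0, -0.6, 0.3]
grip_width: -0.0001
gripper_force: 0.0
```

>>> {"op": "apply_moves", "data": {
  "moves": [
    [0,0,0,0,-0.024,0,-1],
    [0,0,0,0,0,0,-1],
    [0,0,0,0,0,0.008,-1],
    [0,0,0,0,0,0.008,-1],
    [0,0,0,0,0,0.008,-1],
    [0,0,0,0,0,0.008,-1],
    [0,0,0,0,0,0.008,-1],
    [0,0,0,0,0,0,-1]
  ]
}}

```text
clock: 23.1
tcp_pos: [0.5071, 0.2792, 0.1671]
orientation: [-3.048, -0.074, -0.729]
contact_force: [-0.3, 0.4, -0.4]
grip_width: -0.0001
gripper_force: 0.0
```

```bash
python3 - <<'E'
from fit import *
P,R=rel(BED,1);print((BED[1].T@np.array(pose()[2]["contact_force"])).round(1))
shot("w7")
for n in["mould","lever","lever_knob"]:print(n,[(round(d["p"],2),np.round(d["extent"],1).tolist()) for d in silhouettes(n,"wrist")])
for z in(20,48):print(proj("w7",BED[0]+BED[1]@(np.array([-20,100,z])/1000)).round(1))
for L in[(-65,35,8),(-65,-35,8),(-65,35,-8),(-65,-35,-8)]:print(L,proj("w7",BED[0]+BED[1]@(np.array(L)/1000)).round(1))
E
```

```text
local mm [-54.6 130.   29.8] err rot(tool) deg [0.23 0.1  0.08] j [-0.75  0.25 -0.04  2.16  0.75  0.49 -2.94] t 23.1 F [-0.3  0.4 -0.4] w -0.0001
[ 0.2  0.4 -0.5]
mould [(0.87, [459.9, 275.8, 144.1, 99.7]), (0.76, [545.5, 365.9, 27.5, 92.9])]
lever [(0.75, [346.8, 237.7, 65.8, 63.9])]
lever_knob [(0.95, [348.1, 236.7, 70.4, 64.3])]
[322.9 256.6]
[325.5 213.1]
(-65, 35, 8) [446.1 307.2]
(-65, -35, 8) [532.3 293.9]
(-65, 35, -8) [439.2 329.8]
(-65, -35, -8) [524.6 314.5]
```

>>> {"op": "apply_moves", "data": {
  "moves": [
    [0,0,0,0.004,0,0,-1],
    [0,0,0,0.003,0,0,-1],
    [0,0,-0.8,0,0,0,-1],
    [0,0,-0.8,0,0,0,-1],
    [0,0,-0.8,0,0,0,-1],
    [0,0,-0.8,0,0,0,-1],
    [0,0,0,0,0,0.008,-1],
    [0,0,0,0,0,0.008,-1]
  ]
}}

```text
clock: 23.97
tcp_pos: [0.5212, 0.2824, 0.1585]
orientation: [2.937, 0.568, 0.714]
contact_force: [0.2, -0.7, 0.6]
grip_width: -0.0001
gripper_force: 0.0
```

>>> {"op": "apply_moves", "data": {
  "moves": [
    [0,0,0,0,0,0.008,-1],
    [0,0,0,0,0,0.008,-1],
    [0,0,0,0,0,0.008,-1],
    [0,0,0,0,0,0.004,-1],
    [0,0,0,0,0,0,-1],
    [0,0,0,0,0,0,-1],
    [0,0,0,0,0,0,-1],
    [0,0,0,0,0,0,-1]
  ]
}}

```text
clock: 24.63
tcp_pos: [0.5331, 0.2831, 0.1337]
orientation: [2.935, 0.573, 0.712]
contact_force: [-0.5, 0.2, 0.0]
grip_width: -0.0005
gripper_force: 0.0
```

```bash
python3 - <<'E'
from fit import *
P,R=rel(BED,1);print((BED[1].T@np.array(pose()[2]["contact_force"])).round(1))
p=BED[0]+BED[1]@np.array([-.012,.037,.037])
plan(P,R,p,R,16,g=-1)
E
```

```text
local mm [-12.9 132.6  37.9] err rot(tool) deg [ 1.000e-02 -5.000e-02  1.933e+01] j [-0.71  0.34 -0.05  2.14  0.85  0.43 -2.69] t 24.6333 F [-0.5  0.2  0. ] w -0.0005
[-0.3  0.2 -0.5]
[[0,0,0,-0.002,0.006,0,-1],[0,0,0,-0.002,0.006,0,-1],[0,0,0,-0.002,0.006,0,-1],[0,0,0,-0.002,0.006,0,-1],[0,0,0,-0.002,0.006,0,-1],[0,0,0,-0.002,0.006,0,-1],[0,0,0,-0.002,0.006,0,-1],[0,0,0,-0.002,0.006,0,-1]]
[[0,0,0,-0.002,0.006,0,-1],[0,0,0,-0.002,0.006,0,-1],[0,0,0,-0.002,0.006,0,-1],[0,0,0,-0.002,0.006,0,-1],[0,0,0,-0.002,0.006,0,-1],[0,0,0,-0.002,0.006,0,-1],[0,0,0,-0.002,0.006,0,-1],[0,0,0,-0.002,0.006,0,-1]]
```

>>> {"op": "apply_moves", "data": {
  "moves": [
    [0,0,0,-0.002,0.0058,0,-1],
    [0,0,0,-0.002,0.0058,0,-1],
    [0,0,0,-0.002,0.0058,0,-1],
    [0,0,0,-0.002,0.0058,0,-1],
    [0,0,0,-0.002,0.0058,0,-1],
    [0,0,0,-0.002,0.0058,0,-1],
    [0,0,0,-0.002,0.0058,0,-1],
    [0,0,0,-0.002,0.0058,0,-1]
  ]
}}

```text
clock: 25.3
tcp_pos: [0.5359, 0.234, 0.1342]
orientation: [2.936, 0.574, 0.713]
contact_force: [-0.8, 2.6, 0.9]
grip_width: -0.0004
gripper_force: 0.9
```

```bash
python3 - <<'E'
from fit import *
P,R=rel(BED,1);print((BED[1].T@np.array(pose()[2]["contact_force"])).round(1))
E
```

```text
local mm [-13.2  83.5  38.5] err rot(tool) deg [-0.05 -0.11 19.35] j [-0.64  0.3  -0.03  2.2   0.86  0.37 -2.63] t 25.3 F [-0.8  2.6  0.9] w -0.0004
[-1.1  2.7 -0.2]
```

>>> {"op": "apply_moves", "data": {
  "moves": [
    [0,0,0,-0.002,0.0058,0,-1],
    [0,0,0,-0.002,0.0058,0,-1],
    [0,0,0,-0.002,0.0058,0,-1],
    [0,0,0,-0.002,0.0058,0,-1],
    [0,0,0,-0.001,0.004,0,-1],
    [0,0,0,-0.001,0.004,0,-1],
    [0,0,0,0,0,0,-1],
    [0,0,0,0,0,0,-1]
  ]
}}

```text
clock: 25.97
tcp_pos: [0.5381, 0.2004, 0.1338]
orientation: [2.935, 0.571, 0.71]
contact_force: [-0.0, -0.2, 0.1]
grip_width: 0.0001
gripper_force: 0.0
```

```bash
python3 - <<'E'
from fit import *
P,R=rel(BED,1);print((BED[1].T@np.array(pose()[2]["contact_force"])).round(1))
E
```

```text
local mm [-12.5  49.8  38.9] err rot(tool) deg [ 0.09  0.   19.3 ] j [-0.58  0.29 -0.02  2.23  0.86  0.33 -2.57] t 25.9667 F [-0.  -0.2  0.1] w 0.0001
[-0.2 -0.2  0. ]
```

>>> {"op": "apply_moves", "data": {
  "moves": [
    [0,0,0,-0.001,0.0028,0,-1],
    [0,0,0,-0.001,0.0028,0,-1],
    [0,0,0,-0.001,0.0028,0,-1],
    [0,0,0,0,0.001,0,-1],
    [0,0,0,0,0,0,-1],
    [0,0,0,0,0,0,-1],
    [0,0,0,0,0,0,-1],
    [0,0,0,0,0,0,-1]
  ]
}}

```text
clock: 26.63
tcp_pos: [0.5388, 0.1911, 0.134]
orientation: [2.935, 0.572, 0.711]
contact_force: [-0.2, 0.7, -0.4]
grip_width: -0.0001
gripper_force: 0.2
```

```bash
python3 - <<'E'
from fit import *
P,R=rel(BED,1);print((BED[1].T@np.array(pose()[2]["contact_force"])).round(1))
shot("w8")
h=[]
for n in["lever"]:
  for d in silhouettes(n,"wrist"):print(n,round(d["p"],2),np.round(d["extent"],1).tolist())
for k in range(0,28,4):
  y=16+k;x=22-np.sqrt(59.4**2-(58-y)**2);print(y,[proj("w8",BED[0]+BED[1]@(np.array([x,y,z])/1000)).round(1).tolist() for z in(20,48)])
E
```

```text
local mm [-12.6  40.4  39.2] err rot(tool) deg [ 6.000e-02 -1.000e-02  1.933e+01] j [-0.57  0.28 -0.02  2.23  0.86  0.32 -2.55] t 26.6333 F [-0.2  0.7 -0.4] w -0.0001
[ 0.3  0.7 -0.3]
lever 0.64 [277.4, 277.2, 112.4, 57.4]
16 [[306.5, 320.2], [328.2, 276.0]]
20 [[299.8, 322.6], [321.6, 277.5]]
24 [[292.7, 324.3], [314.5, 278.4]]
28 [[285.3, 325.5], [306.9, 278.8]]
32 [[277.5, 326.1], [298.9, 278.8]]
36 [[269.5, 326.2], [290.6, 278.2]]
40 [[261.3, 325.9], [281.9, 277.3]]
```

>>> {"op": "apply_moves", "data": {
  "moves": [
    [0,0,0,0,0.001,0,-1],
    [0,0,0,0,0.001,0,-1],
    [0,0,0,-0.001,0.001,0,-1],
    [0,0,0,0,0.001,0,-1],
    [0,0,0,0,0,0,-1],
    [0,0,0,0,0,0,-1],
    [0,0,0,0,0,0,-1],
    [0,0,0,0,0,0,-1]
  ]
}}

```text
clock: 27.4
tcp_pos: [0.5393, 0.1871, 0.1342]
orientation: [2.935, 0.573, 0.711]
contact_force: [0.1, 0.4, 0.1]
grip_width: -0.0005
gripper_force: 0.4
```

```bash
python3 - <<'E'
from fit import *
P,R=rel(BED,1);print((BED[1].T@np.array(pose()[2]["contact_force"])).round(1))
E
```

```text
local mm [-12.6  36.5  39.5] err rot(tool) deg [ 0.04 -0.02 19.33] j [-0.56  0.28 -0.02  2.24  0.85  0.32 -2.54] t 27.4 F [0.1 0.4 0.1] w -0.0005
[-0.   0.4  0.2]
```

>>> {"op": "apply_moves", "data": {
  "moves": [
    [0,0,0,-0.001,0.001,0,-1],
    [0,0,0,0,0.001,0,-1],
    [0,0,0,0,0.001,0,-1],
    [0,0,0,-0.001,0.001,0,-1],
    [0,0,0,0,0.001,0,-1],
    [0,0,0,0,0,0,-1],
    [0,0,0,0,0,0,-1],
    [0,0,0,0,0,0,-1]
  ]
}}

```text
clock: 28.07
tcp_pos: [0.5391, 0.1855, 0.1344]
orientation: [2.938, 0.58, 0.715]
contact_force: [-0.4, 9.0, -2.6]
grip_width: 0.0001
gripper_force: 3.7
```

```bash
python3 - <<'E'
from fit import *
P,R=rel(BED,1);print((BED[1].T@np.array(pose()[2]["contact_force"])).round(1))
E
```

```text
local mm [-12.9  34.8  39.4] err rot(tool) deg [-0.3  -0.13 19.5 ] j [-0.55  0.28 -0.02  2.24  0.85  0.31 -2.53] t 28.0667 F [-0.4  9.  -2.6] w 0.0001
[ 2.3  9.  -1.1]
```

The stop is reached: 9 N with the knob no longer moving. I back off left, then up and away.

>>> {"op": "apply_moves", "data": {
  "moves": [
    [0,0,0,0.001,-0.004,0,-1],
    [0,0,0,0.002,-0.006,0,-1],
    [0,0,0,0.002,-0.006,0,-1],
    [0,0,0,0.01,0,0,-1],
    [0,0,0,0.014,0,0,-1],
    [0,0,0,0.014,0,-0.01,-1],
    [0,0,0,0.014,0,-0.015,-1],
    [0,0,0,0.014,0,-0.015,-1]
  ]
}}

```text
clock: 28.73
tcp_pos: [0.5741, 0.2218, 0.1977]
orientation: [2.935, 0.572, 0.707]
contact_force: [-0.1, -0.4, 0.0]
grip_width: 0.0001
gripper_force: 0.0
```

>>> {"op": "apply_moves", "data": {
  "moves": [
    [0,0,0,0.004,0.006,-0.018,-1],
    [0,0,0,0.004,0.006,-0.018,-1],
    [0,0,0,0.004,0.006,-0.018,-1],
    [0,0,0,0.004,0.006,-0.018,-1],
    [0,0,0,0.004,0.006,-0.018,-1],
    [0,0,0,0,0,-0.018,-1],
    [0,0,0,0,0,0,-1],
    [0,0,0,0,0,0,-1]
  ]
}}

```text
clock: 29.4
tcp_pos: [0.552, 0.1994, 0.3077]
orientation: [2.935, 0.572, 0.713]
contact_force: [-0.1, 0.9, 0.3]
grip_width: -0.0001
gripper_force: 0.0
```

```bash
python3 - <<'E'
from fit import *
P,R=rel(BED,1)
im=shot("w9")
for n in["lever","mould"]:
  for d in silhouettes(n,"wrist"):print(n,round(d["p"],2),np.round(d["extent"],1).tolist())
h=cv2.cvtColor(im,cv2.COLOR_BGR2HSV);m=(((h[...,0]<8)|(h[...,0]>172))&(h[...,1]>150)&(h[...,2]>50)).astype(np.uint8)
n,_,st,ce=cv2.connectedComponentsWithStats(m)
print([(st[i].tolist(),ce[i].round(1).tolist()) for i in range(1,n) if st[i,4]>60])
for th in(0,.1,.2,.4):
  a=np.pi/4-th; x=22-59.4*np.cos(a);y=58-59.4*np.sin(a);print(th,round(x),round(y),[proj("w9",BED[0]+BED[1]@(np.array([x,y,z])/1000)).round(1).tolist() for z in(18,48)])
for L in[(-65,35,8),(-65,-35,8),(-65,35,-8),(-65,-35,-8)]:print(L,proj("w9",BED[0]+BED[1]@(np.array(L)/1000)).round(1))
cv2.imwrite("pics/w9c.png",cv2.resize(im[150:400,150:450],(750,625))[:600])
E
```

```text
local mm [-161.1   48.1  130.1] err rot(tool) deg [ 0.04 -0.09 19.3 ] j [-0.39  0.06 -0.2   2.01  0.4   0.69 -2.04] t 29.4 F [-0.1  0.9  0.3] w -0.0001
lever 0.51 [235.3, 275.0, 18.6, 21.3]
mould 0.53 [266.0, 280.7, 100.3, 52.2]
mould 0.42 [276.2, 341.9, 11.3, 13.5]
[]
0 -20 16 [[267.7, 303.6], [277.3, 280.4]]
0.1 -24 20 [[263.6, 304.6], [273.1, 281.2]]
0.2 -28 25 [[259.0, 305.2], [268.5, 281.6]]
0.4 -33 36 [[248.8, 305.4], [258.1, 281.3]]
(-65, 35, 8) [244.1 332.6]
(-65, -35, 8) [313.3 350.2]
(-65, 35, -8) [239.4 344.4]
(-65, -35, -8) [307.1 361.2]
```

View pics/w9c.png

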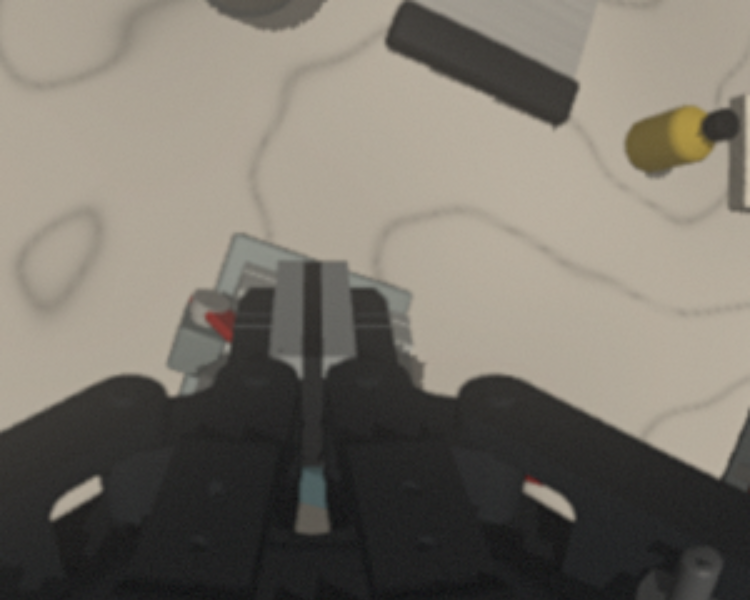

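The closed fingers hide the stand (only the pivot at about (235,275) shows). I go to an upright pose like the first view and check by numbers.

```bash
python3 - <<'E'
from fit import *
P,R,o=pose()
plan(P,R,[.574,.134,.32],axes([1,0,0],[0,0,-1]),8)
E
```

```text
[[0.083,-0.558,0.452,0,0.009,-0,1],[0.083,-0.558,0.452,0,0.009,-0.001,1],[0.083,-0.558,0.452,0.001,0.009,-0.001,1],[0.083,-0.558,0.452,0.001,0.009,-0.001,1],[0.083,-0.558,0.452,0.002,0.009,-0.001,1],[0.083,-0.558,0.452,0.002,0.008,-0.001,1],[0.083,-0.558,0.452,0.002,0.008,-0.001,1],[0.083,-0.558,0.452,0.002,0.008,-0.002,1]]
```

>>> {"op": "apply_moves", "data": {
  "moves": [
    [0.083,-0.558,0.452,0,0.009,0,1],
    [0.083,-0.558,0.452,0,0.009,-0.001,1],
    [0.083,-0.558,0.452,0.001,0.009,-0.001,1],
    [0.083,-0.558,0.452,0.001,0.009,-0.001,1],
    [0.083,-0.558,0.452,0.002,0.009,-0.001,1],
    [0.083,-0.558,0.452,0.002,0.008,-0.001,1],
    [0.083,-0.558,0.452,0.002,0.008,-0.001,1],
    [0.083,-0.558,0.452,0.002,0.008,-0.002,1]
  ]
}}

```text
clock: 30.22
tcp_pos: [0.5739, 0.1338, 0.3202]
orientation: [-3.141, 0.003, 0.005]
contact_force: [0.2, 0.8, -0.2]
grip_width: 0.0853
gripper_force: 0.0
```

>>> {"op": "apply_moves", "data": {
  "moves": [
    [0,0,0,0,0,0,1],
    [0,0,0,0,0,0,1],
    [0,0,0,0,0,0,1],
    [0,0,0,0,0,0,1],
    [0,0,0,0,0,0,1],
    [0,0,0,0,0,0,1],
    [0,0,0,0,0,0,1],
    [0,0,0,0,0,0,1]
  ]
}}

```text
clock: 30.88
tcp_pos: [0.5738, 0.1342, 0.3219]
orientation: [-3.14, -0.001, -0.004]
contact_force: [-0.3, -0.4, -0.5]
grip_width: 0.0854
gripper_force: 0.0
```

```bash
python3 - <<'E'
from fit import *
P,R,o=pose();print(P,o["contact_force"],o["grip_width"])
im=shot("w10")
h=cv2.cvtColor(im,cv2.COLOR_BGR2HSV);m=(((h[...,0]<8)|(h[...,0]>172))&(h[...,1]>150)&(h[...,2]>50)).astype(np.uint8)
n,_,st,ce=cv2.connectedComponentsWithStats(m)
print("red",[(st[i].tolist(),ce[i].round(1).tolist()) for i in range(1,n) if st[i,4]>40])
for k in ("lever","mould"):
  for d in silhouettes(k,"wrist"):print(k,round(d["p"],2),np.round(d["extent"],1).tolist(),(d["extent"][0]-d["extent"][2]/2,d["extent"][0]+d["extent"][2]/2,d["extent"][1]-d["extent"][3]/2,d["extent"][1]+d["extent"][3]/2))
pr=lambda *L:proj("w10",BED[0]+BED[1]@(np.array(L)/1000)).round(1).tolist()
for th in(0,.1,.2,1.57):
  a=np.pi/4-th; x=22-59.4*np.cos(a);y=58-59.4*np.sin(a);print(th,round(x),round(y),pr(x,y,18),pr(x,y,48))
print("pivot",pr(22,58,18))
for s in(0,5):print("home-",s,[pr(-65-s,y,z) for y in(35,-35) for z in(8,-8)])
E
```

```text
[0.5737601  0.13423904 0.32185172] [-0.28156759 -0.38005205 -0.51721156] 0.0853806024202661
red [([236, 213, 12, 23, 152], [243.1, 224.1]), ([175, 339, 26, 32, 223], [188.2, 354.6])]
lever 0.7 [230.1, 219.2, 46.9, 45.9] (206.65, 253.54999999999998, 196.25, 242.14999999999998)
lever 0.56 [187.4, 353.2, 31.9, 39.5] (171.45000000000002, 203.35, 333.45, 372.95)
mould 0.72 [263.9, 235.6, 63.7, 81.9] (232.04999999999998, 295.75, 194.64999999999998, 276.55)
mould 0.6 [427.6, 283.1, 50.3, 62.3] (402.45000000000005, 452.75, 251.95000000000002, 314.25)
0 -20 16 [246.0, 232.6] [243.0, 213.6]
0.1 -24 20 [241.9, 235.5] [238.6, 216.5]
0.2 -28 25 [237.4, 238.1] [233.8, 219.2]
1.57 -20 100 [173.7, 235.2] [166.6, 216.9]
pivot [213.1, 207.9]
home- 0 [[227.5, 271.8], [229.8, 280.1], [294.6, 269.4], [294.5, 277.8]]
home- 5 [[227.2, 275.7], [229.5, 283.9], [294.8, 273.3], [294.8, 281.7]]
```

```bash
python3 - <<'E'
from bench import order
print(order.hand_in())
E
```

```text
the job is handed in; nothing more can be done
None
```

The mould was turned over and seated home in the grey stand, cavities outwards, the red lever was swung shut against its stop, and the job was handed in at about 31 s; no verdict came back, and I did not measure the bystanders again at the end.

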